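Make up the match kit and the fielding kit

TASK

Make up tonight's two cricket kits in the lift-out trays. Match kit, in the squarer tray with the fenced corner: lay the loose field-plan board on top of the one already in there, squared up flush against both fences, lay the bail pair lengthways on the middle of that stack, and put one white ball in the round seat. Fielding kit, in the slim tray: stand the cone upright in the square bay and put the other ball in the round seat; leave the mug standing where it is.

Things in the scene. Friction and masses are not known exactly. Their poses are not given: they have to be found in the camera images.
- match_tray: Squarer black tray, fixed, 160 (x) by 186 mm (y); origin under its centre, floor 4 mm up. Corner fences 19 mm high: along +x edge, inner face x=+75, y 31..93; along +y edge, inner face y=+88, at |x| 46..80 only (finger gap between). Flush board: centre x 5, y 59, long side along x. Other lips 10 mm. Ball seat: 40 mm hole in a 62 mm square block, top at 12; seated ball centre x 0, y -49, z 38.
- drill_tray: Slim black tray, fixed, 124 (its x) by 218 mm (its y), edges 12 mm high; origin: centre of underside, inner floor 4 mm up. Square cone bay 114 mm wide inside, centred at x 0, y +47. Ball seat: 40 mm round hole in a rubber block 62 mm square, top 12 mm up, centred at x 0, y -58; a seated ball's centre is at z 38.
- laid_board: Field-plan board already lying in the fenced corner of the match tray: green rigid plate with white ovals and a pale strip, 140 (its x) by 58 (its y) by 8 mm thick, 70 g, loose. Origin: centre of its underside, 4 mm above the tray's origin; its long side lies along the tray's x, within 2 mm of both fences.
- board: The loose field-plan board, same as the laid one: 140 (its x) by 58 (its y) by 8 mm, 70 g, lying flat on the ledge, picture up. Origin: centre of its underside. Either end may point either way.
- bails: Pair of pale ash cricket bails, side by side in a black keeper clip, lying flat: 111 mm long (its x), 35 mm wide, 16 mm high, 60 g. The clip at the middle is 24 (x) by 36 (y) mm, its flat sides from 2 to 16 mm height: grip there, across y. Origin: centre of its underside.
- cone: Orange plastic marker cone standing on a 90 mm square, 6 mm thick foot, 140 mm high, 120 g. Origin: centre of the underside of the foot, x and y along the foot's sides. The neck, from 112 to 140 mm height, is nearly cylindrical, 29 to 27 mm wide: grip there.
- ball_a: White practice ball with a grey seam, 66 mm across, 120 g, on a black rubber ring 60 mm wide and 10 mm high on the ledge. Origin: its centre, about 34 mm above the ledge. The two balls are alike; either may go into either kit.
- ball_b: The other white practice ball, the same in every way, on its own rubber ring.
- mug: Green ceramic mug, 80 mm wide, 92 mm high, handle at its +y, standing among the stock. Leave it alone. Origin: centre of its underside.
Things that resemble listed ones, but are neither listed nor needed, are in the scene too. Leave any green or yellow look-alike of the ball_b alone.

How it is judged:
By the outcome, as a careful person would: the job done as asked, in the order asked, and still so for the second after the job is handed in, with the robot touching nothing.
It also fails if it takes over 125 s, if anything falls off the work surface, if the arm or the gripper's body presses on something with over 40 N, if the wrist force passes 120 N, or if a joint passes its speed limit or range.

ROBOT

A 6-joint arm with a two-finger parallel gripper is mounted at the origin on the work surface. World frame = base frame: x ahead of the robot, y to its left, z up, the work surface at z = 0. Lengths are in m, angles in rad, forces in N, time in s.
With the tool pointing down it reaches from about 0.425 to 0.95 m from the base axis. Payload 3.5 kg.
Tool frame: the origin (TCP) lies at the very end of the fingers, on their centre line; the grasp point (between the pads) lies 19 mm behind it (grip_depth is the distance from the TCP to the grasp point, in m); x points along the fingers, z is the direction in which the jaws open and shut, and the axes are right-handed (so a half turn about x gives the same grasp; the last joint's range is limited). The gripper opens to 85 mm and grips with 20 to 120 N. Pads are 22 mm wide; open, the fingers measure 114 mm over their backs; the gripper's body (76 mm by 85 mm) begins 54 mm behind the grasp point. The pads swing forward as they close: fully open they stand 13 mm farther back than shut.
Start: joints at [-0.15, 0.286, 1.577, -0, 1.279, -0.15], TCP at [0.675, 0, 0.231] pointing down, gripper open.
Joint ranges: [-2.77, 2.77], [-0.9, 2.22], [0.21, 2.48], [-1.53, 4.67], [0.24, 2.81], [-2.84, 2.84]. Speed limits (rad/s): [2.79, 2.79, 3.14, 3.14, 3.14, 3.14].

INTERFACE

Orientations are given as a unit quaternion [x, y, z, w].
In Python, from plant import get_state, read_camera, calibration, sign_off, recognise, grip_depth gives the robot as it stands. The module is installed in compiled form; this text tells all that it offers.
- The arm moves only by the tool servo_tool, never from a script. Its argument "deltas" is a list that holds one entry, the list of rows, each a list of 4 numbers: the shift along the world's x, y, z scaled (see below), then the turn about the world's z scaled (see below). In form: [[[tx, ty, tz, spin], ...]]. A call has exactly 5 rows; each row is the pose to reach, as a shift and turn from the pose commanded when the call began; what a row does not reach only later rows make up. The controller multiplies each number of a shift by 10 cm and each number of a turn by 90 degrees. A row lasts 1/10 s, in which the tool goes at most 50 mm and 8.59 degrees, less where a joint would pass 70% of its speed; a pose out of reach is approached as far as the arm can. A call with a number of a shift or a turn outside -1 to 1 is refused whole. A call with a gripper value outside its range is refused whole. "claw" is the gripper's target within -1 to 1 (fully open at 1, half-way at 0, shut at -1), set as the call begins (left out, the last holds). The fingers move at their own pace and stop on an object; "force" is the grip in N (left out, the last holds). Time passes only in rows, so rows that repeat a pose let the fingers close, or fill a call up. It gives the time, the measured TCP pose, the force and the opening at its end, in the units of the state.
- get_state(): the state, without advancing time (a new reading comes with each control period).
- read_camera(name): name is "scene" or "side" or "wrist"; returns the picture (420x560x3 uint8, blue, green, red); there is no depth.
- calibration(name): a dict with "intrinsics" (3x3 intrinsics, pixels), "R" (3x3) and "t" (3): a world point X has camera coordinates R X + t; the wrist camera has in their place "T_tool_cam" (4x4, takes a point from camera to tool coordinates, whose origin is the TCP and whose axes are the tool frame's). Camera axes: x right, y down, z forward; pixel columns grow to the right and rows downward; lengths in m; the calibration is good to about 2 mm. A picture is of the moment at which its call begins: read the wrist's pose just before it. calibration takes no time and is no camera call.
- sign_off(): hands the job in, once; it reports no verdict.
Trained networks look in the newest picture that a camera, given by its name, has taken for a name from the list of things; names that differ only in an ending like _2 or _b are one class to them, and where a whole thing is asked for, a point or a joint stands for the part that bears it (a point fixed in the world has none). Each returns a list of dicts, best first, with "p" (0 to 1); they miss things now and then, are a little off and sometimes report something else, mostly with a low value. They report only what shows in the picture. A call takes as long as a camera call. They do not tell look-alikes from the thing itself.
- recognise(camera, query): "at" ([x, y, z] in m, in world coordinates, good to about 4 mm: the middle of the surface that is visible of it).
The state is a dict: "time": time; "qpos": joint angles; "dq": joint speeds; "joint_efforts": joint torques, N m; "eef_pos": TCP position; "tcp_rot": TCP orientation; "contact_force": force on the tool from outside, world axes, zero at the start; "wrist_torque": the same for the moment, N m; "opening": opening from 0.0 (shut) to 1.0 (fully open).
Only numpy, scipy, OpenCV 4.12 (cv2) and the standard library are available. Lean on these libraries where they do the work, as an engineer would, in place of code of your own. Each camera call takes 0.05 s, during which the arm holds its last target. There are 200 camera calls.

## Working session

There is one attempt and no reset: what is moved stays moved. The work goes in short steps, Python scripts to look and compute and a tool call to move; the robot and the scene stay as the last step left them, time stands still between calls to the robot, and variables do not carry over. Pictures are saved under pics/ and viewed, about 12 in all and at most 16, crops included, and the job is handed in when it is done.

Besides the shell and the picture viewer there is one more tool, called after "Request:" as name(argument=value, ...), one argument or row to a line, values as JSON. servo_tool: Moves the arm, as the interface text tells. Its arguments: {"type":"object","properties":{"deltas":{"type":"array"},"claw":{"type":"number"},"force":{"type":"number"}},"required":["deltas"]}

```bash
mkdir -p pics; cat > h.py <<'E'
import numpy as np,cv2
from plant import *
def proj(name,X):
    c=calibration(name);p=c["intrinsics"]@(np.array(c["R"])@np.array(X)+np.array(c["t"]));return p[:2]/p[2]
def ray(name,uv,z):
    c=calibration(name);K=np.array(c["intrinsics"]);R=np.array(c["R"]);t=np.array(c["t"])
    d=R.T@np.linalg.solve(K,[uv[0],uv[1],1.]);o=-R.T@t
    return o+d*(z-o[2])/d[2]
E
python3 - <<'E'
from h import *
a=read_camera("scene");b=read_camera("side")
cv2.imwrite("pics/scene1.png",a);cv2.imwrite("pics/side1.png",b)
for cam in("scene","side"):
  for n in "match_tray drill_tray laid_board board bails cone ball_a mug".split():
    for r in recognise(cam,n)[:7]: print(cam,n,round(r["p"],2),np.round(r["at"],3),proj(cam,r["at"]).round())
s=get_state();print(s["time"],s["eef_pos"],s["tcp_rot"],s["opening"],grip_depth)
E
```

```text
scene match_tray 0.8 [0.542 0.339 0.004] [409. 242.]
scene drill_tray 0.64 [ 0.499 -0.342  0.003] [167. 194.]
scene laid_board 0.8 [0.45  0.334 0.01 ] [408. 212.]
scene board 0.65 [0.468 0.148 0.006] [340. 209.]
scene bails 0.76 [ 0.461 -0.141  0.011] [239. 191.]
scene cone 0.71 [0.484 0.029 0.016] [298. 206.]
scene ball_a 0.79 [0.65  0.137 0.056] [332. 258.]
scene ball_a 0.74 [0.639 0.007 0.054] [281. 247.]
scene ball_a 0.73 [0.685 0.311 0.056] [402. 282.]
scene ball_a 0.7 [0.323 0.132 0.052] [341. 157.]
scene ball_a 0.6 [0.752 0.044 0.054] [289. 290.]
scene mug 0.65 [ 0.626 -0.136  0.051] [227. 235.]
side match_tray 0.86 [0.527 0.324 0.002] [239. 177.]
side match_tray 0.74 [ 0.617 -0.152  0.052] [358. 239.]
side match_tray 0.45 [ 0.449 -0.012  0.039] [259. 230.]
side drill_tray 0.79 [ 0.483 -0.357  0.004] [355. 342.]
side laid_board 0.92 [0.45  0.319 0.015] [213. 179.]
side board 0.76 [0.435 0.132 0.01 ] [231. 213.]
side bails 0.62 [ 0.449 -0.147  0.012] [285. 275.]
side bails 0.61 [ 0.448 -0.014  0.044] [258. 229.]
side cone 0.82 [ 0.45  -0.015  0.04 ] [260. 231.]
side ball_a 0.8 [ 0.334 -0.004  0.044] [208. 240.]
side ball_a 0.75 [0.314 0.11  0.044] [184. 217.]
side ball_a 0.64 [0.624 0.116 0.044] [302. 187.]
side ball_a 0.61 [0.667 0.297 0.04 ] [287. 159.]
side ball_a 0.57 [0.72  0.02  0.044] [355. 196.]
side ball_a 0.56 [ 0.613 -0.012  0.049] [323. 210.]
0.9 [6.74977736e-01 1.51033164e-05 2.31337797e-01] [ 3.41285645e-06  7.07107418e-01 -2.04482256e-06  7.07106145e-01] 0.9990531639345728 0.0187
```

View pics/scene1.png

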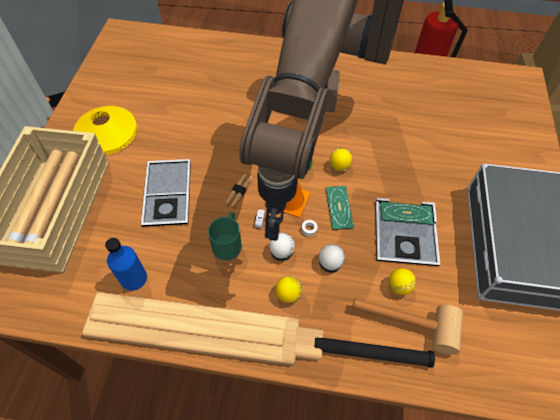

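View pics/side1.png

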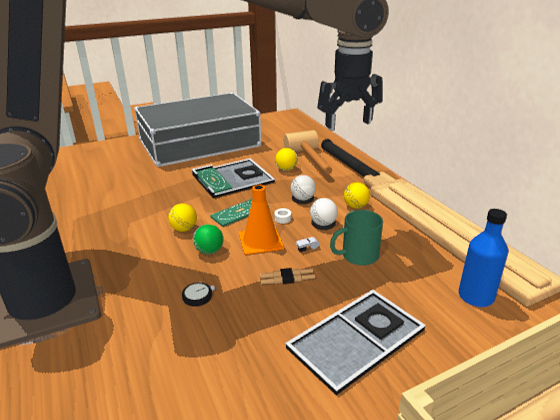

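Scene picture: white balls are at (282,246) and (331,258). Look-alikes are the yellow balls at (341,160), (289,290) and (403,282), and a green one mostly hidden at about (308,163). The loose board is at (340,207) and the laid one at (408,212). The yellow disc cone at (105,128) is not the orange cone at (297,200). The bails are at (239,190), next to a whistle at (259,218). I choose the two white balls with grey seams and check them in one crop.

```bash
python3 - <<'E'
from h import *
a=cv2.imread("pics/scene1.png");b=cv2.imread("pics/side1.png")
cv2.imwrite("pics/crop1.png",cv2.resize(a[140:300,215:445],None,fx=3.4,fy=3.4,interpolation=cv2.INTER_CUBIC))
def blobs(im,lo,hi,mn):
    m=cv2.inRange(cv2.cvtColor(im,cv2.COLOR_BGR2HSV),lo,hi)
    n,_,s,c=cv2.connectedComponentsWithStats(m);return [(c[i].round(1),s[i].tolist()) for i in range(1,n) if s[i][4]>mn]
for im in(a,b):
  print("W",[x for x in blobs(im,(0,0,150),(180,45,255),120)])
  print("G",[x for x in blobs(im,(60,90,30),(95,255,255),120)])
def tri(u,v):
    P=[]
    for n in("scene","side"):
        c=calibration(n);P.append(c["intrinsics"]@np.c_[c["R"],c["t"]])
    X=cv2.triangulatePoints(P[0],P[1],np.array(u,float),np.array(v,float)).ravel();return X[:3]/X[3]
print(tri((282,246),(323,212)),tri((331,258),(303,188)),tri((289,290),(357,196)))
c=calibration("wrist");print(c)
for n in("scene","side"):
  c=calibration(n);print(n,-np.array(c["R"]).T@c["t"])
E
```

```text
W [(array([166.7, 188.9]), [141, 159, 49, 66, 1861]), (array([507.5, 233. ]), [482, 164, 78, 126, 523]), (array([409.5, 245.4]), [376, 202, 64, 63, 996]), (array([282.6, 244.5]), [270, 233, 24, 23, 385]), (array([332.5, 255.6]), [321, 245, 24, 23, 426])]
G [(array([339. , 207.5]), [326, 186, 27, 43, 631]), (array([406.9, 212.6]), [381, 201, 53, 23, 703]), (array([225. , 237.3]), [209, 212, 32, 48, 1128])]
W [(array([144.1,   9. ]), [65, 0, 183, 25, 3261]), (array([471.7, 111.3]), [333, 0, 227, 276, 40925]), (array([303.3,  62.6]), [276, 11, 63, 115, 5034]), (array([162.9,  68.8]), [63, 25, 197, 116, 12255]), (array([ 65.8, 129.8]), [60, 105, 16, 42, 397]), (array([149.3, 144.6]), [137, 120, 23, 46, 122]), (array([244.8, 176.5]), [215, 159, 60, 36, 446]), (array([302.4, 186.5]), [291, 176, 24, 23, 429]), (array([323.5, 210.5]), [310, 198, 28, 27, 528]), (array([282.4, 215.3]), [275, 208, 16, 16, 206]), (array([307.7, 242.2]), [296, 237, 23, 11, 147]), (array([195.9, 291.3]), [185, 284, 23, 16, 273]), (array([348.8, 344. ]), [286, 290, 139, 101, 5024]), (array([379.1, 320.8]), [369, 31
[... 236 characters left out ...]
00702983 0.02997468] [0.63653811 0.13591626 0.02963275] [0.74087866 0.04179702 0.02787451]
{'intrinsics': array([[313.27364496,   0.        , 279.8354524 ],
       [  0.        , 313.27364496, 213.5181718 ],
       [  0.        ,   0.        ,   1.        ]]), 'T_tool_cam': array([[-1.46387833e-03, -2.63704784e-01,  9.64602324e-01,
        -1.42289759e-01],
       [ 1.30072869e-03, -9.64603044e-01, -2.63703006e-01,
         6.62313240e-02],
       [ 9.99998083e-01,  8.68656803e-04,  1.75506987e-03,
         7.47976540e-05],
       [ 0.00000000e+00,  0.00000000e+00,  0.00000000e+00,
         1.00000000e+00]])}
scene [1.17390031 0.07511535 1.07847086]
side [ 0.12390284 -0.83740074  0.62310925]
```

View pics/crop1.png

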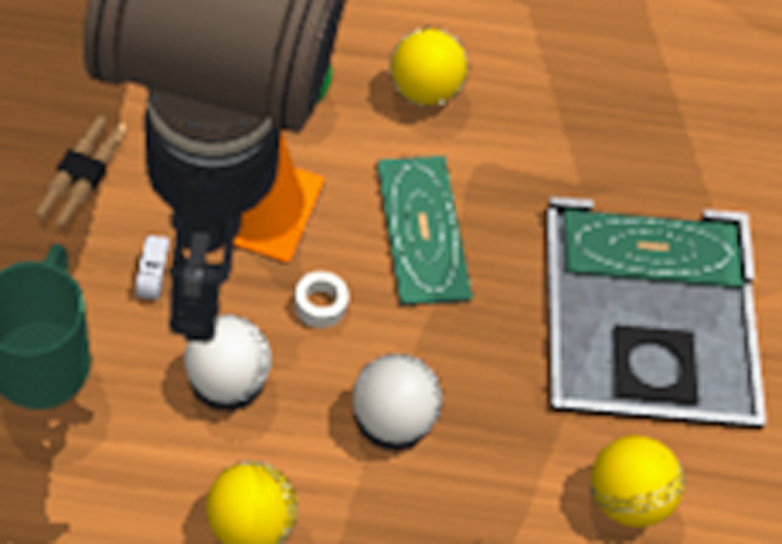

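The crop shows both white balls with grey seams, and nothing else white and round of that size. The loose board lies near world (0.45,0.14), with its long side roughly along x. The match tray's fences are on its −x side and right (+y) side. I move so that the wrist camera covers the board and tray.

Request:
servo_tool(
  deltas=[
    [[-0.3,0.35,0.1,0],[-0.6,0.7,0.2,0],[-0.9,1.0,0.3,0],[-0.9,1.0,0.3,0],[-0.9,1.0,0.3,0]],
  ],
  claw=1,
  force=40,
)

```text
time: 1.4
eef_pos: [0.5849, 0.1006, 0.2621]
tcp_rot: [-0.001, 0.706, 0.0, 0.708]
contact_force: [-0.2, -0.0, -0.0]
opening: 0.999
```

Request:
servo_tool(
  deltas=[
    [[-0.4,0.4,0,0],[-0.8,0.8,0,0],[-0.9,1.0,0,0],[-0.9,1.0,0,0],[-0.9,1.0,0,0]],
  ],
)

```text
time: 1.9
eef_pos: [0.4956, 0.1996, 0.2611]
tcp_rot: [-0.0, 0.707, -0.0, 0.707]
contact_force: [0.6, 0.2, 0.7]
opening: 0.999
```

```bash
cat >> h.py <<'E'
from scipy.spatial.transform import Rotation as Ro
def snap(path):
    s=get_state();im=read_camera("wrist");cv2.imwrite(path,im)
    T=np.eye(4);T[:3,:3]=Ro.from_quat(s["tcp_rot"]).as_matrix();T[:3,3]=s["eef_pos"]
    c=calibration("wrist");np.savez(path+".npz",T=T@c["T_tool_cam"],K=c["intrinsics"]);print("tcp",np.round(s["eef_pos"],4),"t",s["time"]);return im
def top(path,x0,x1,y0,y1,z,s=1):
    """rectified view at height z, s px per mm; row = x1-x (up=+x), col = y1-y (left=+y)"""
    d=np.load(path+".npz");M=np.linalg.inv(d["T"])
    W,H=int((y1-y0)*1000*s),int((x1-x0)*1000*s)
    A=np.array([[0,-.001/s,x1],[-.001/s,0,y1],[0,0,z],[0,0,1]])
    Hm=d["K"]@M[:3]@A
    return cv2.warpPerspective(cv2.imread(path),Hm,(W,H),flags=cv2.INTER_CUBIC|cv2.WARP_INVERSE_MAP)
def grid(im,x1,y1,s,st=.05):
    im=im.copy();H,W=im.shape[:2]
    for k in range(-20,30):
        r=int((x1-k*st)*1000*s);c=int((y1-k*st)*1000*s)
        if 0<=r<H: im[r,::4]=(0,0,255);cv2.putText(im,f"{k*st:.2f}",(0,r),0,.35,(0,0,255))
        if 0<=c<W: im[::4,c]=(255,0,255);cv2.putText(im,f"{k*st:.2f}",(c,10),0,.35,(255,0,255))
    return im
E
python3 - <<'E'
from h import *
snap("pics/w1.png")
t=top("pics/w1.png",.36,.70,.04,.46,0.008,1.8);cv2.imwrite("pics/t1.png",grid(t,.70,.46,1.8))
E
```

```text
tcp [0.4956 0.1996 0.2611] t 1.9
```

View pics/t1.png

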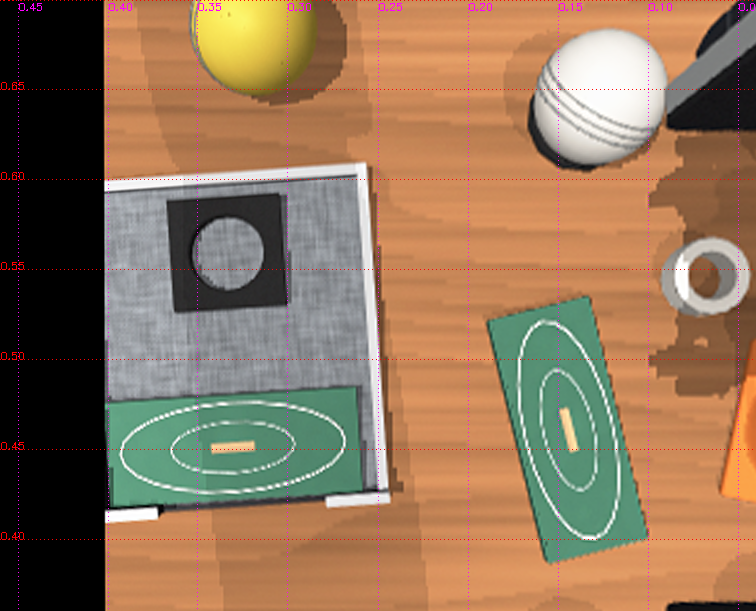

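Request:
servo_tool(
  deltas=[
    [[0,0.4,0,0],[0,0.8,0,0],[0,1.0,0,0],[0,1.0,0,0],[0,1.0,0,0]],
  ],
)

```text
time: 2.45
eef_pos: [0.496, 0.2989, 0.2608]
tcp_rot: [0.0, 0.707, -0.001, 0.707]
contact_force: [0.4, 0.4, -0.6]
opening: 1.001
```

```bash
cat >> h.py <<'E'
def rects(path,z,lo,hi,box,s=2,mn=3000):
    x0,x1,y0,y1=box;t=top(path,x0,x1,y0,y1,z,s)
    m=cv2.inRange(cv2.cvtColor(t,cv2.COLOR_BGR2HSV),lo,hi);m=cv2.morphologyEx(m,cv2.MORPH_CLOSE,np.ones((9,9)))
    out=[]
    for c in cv2.findContours(m,cv2.RETR_EXTERNAL,cv2.CHAIN_APPROX_NONE)[0]:
        if cv2.contourArea(c)<mn: continue
        (u,v),_,_=r=cv2.minAreaRect(c);p=cv2.boxPoints(r)
        P=np.c_[x1-p[:,1]/1000/s,y1-p[:,0]/1000/s]
        e=P[1]-P[0];f=P[2]-P[1]
        if np.linalg.norm(f)>np.linalg.norm(e): e,f=f,e
        out.append((np.round([x1-v/1000/s,y1-u/1000/s],4),"LxW",np.round([np.linalg.norm(e),np.linalg.norm(f)],4),"long yaw",round(np.degrees(np.arctan2(e[1],e[0]))%180,2)))
    return out
E
python3 - <<'E'
from h import *
snap("pics/w2.png")
G=((60,80,40),(95,255,255))
for p in("pics/w1.png","pics/w2.png"):
  print(p,"loose",rects(p,.008,*G,(.36,.56,.08,.22)))
  print("laid",rects(p,.012,*G,(.38,.52,.24,.45)))
t=top("pics/w2.png",.40,.62,.22,.45,0.012,2.6);cv2.imwrite("pics/t2.png",grid(t,.62,.45,2.6))
E
```

```text
tcp [0.496  0.2989 0.2608] t 2.45
pics/w1.png loose [(array([0.4616, 0.1452]), 'LxW', array([0.1383, 0.058 ], dtype=float32), 'long yaw', np.float32(13.76))]
laid [(array([0.4522, 0.3302]), 'LxW', array([0.1395, 0.058 ], dtype=float32), 'long yaw', np.float32(93.69))]
pics/w2.png loose [(array([0.4615, 0.1463]), 'LxW', array([0.1385, 0.0597], dtype=float32), 'long yaw', np.float32(13.83))]
laid [(array([0.452 , 0.3303]), 'LxW', array([0.1394, 0.0585], dtype=float32), 'long yaw', np.float32(93.6))]
```

View pics/t2.png

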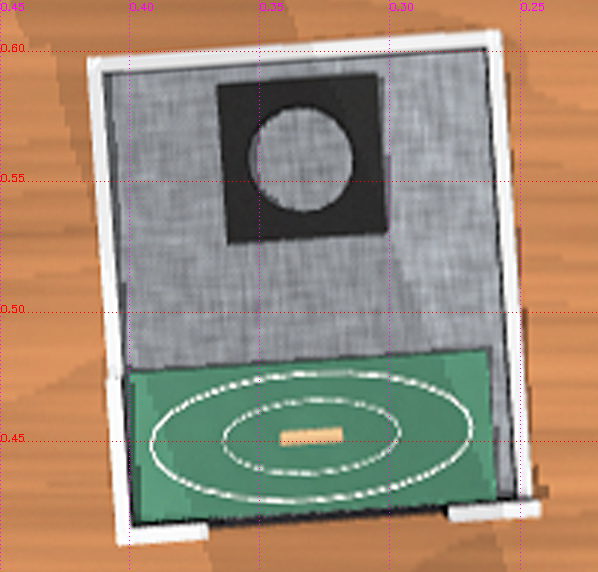

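The wrist view agrees with the scene view. Tray yaw is about 93.6°, the seat hole is at (0.559,0.334), the laid board's centre is at (0.452,0.330), and the loose board is at (0.4615,0.146), yaw 13.8°. I go over the loose board.

Request:
servo_tool(
  deltas=[
    [[-0.07,-0.2,0,-0.09],[-0.14,-0.4,0,-0.18],[-0.21,-0.6,0,-0.27],[-0.28,-0.8,0,-0.36],[-0.335,-1.0,0,-0.45]],
  ],
  claw=0.55,
)

```text
time: 3.0
eef_pos: [0.4614, 0.1977, 0.2613]
tcp_rot: [0.247, 0.662, -0.248, 0.663]
contact_force: [0.1, -1.0, 0.6]
opening: 0.778
```

Request:
servo_tool(
  deltas=[
    [[0,-0.15,-0.2,-0.09],[0,-0.3,-0.5,-0.18],[0,-0.45,-0.8,-0.27],[0,-0.54,-1.0,-0.36],[0,-0.54,-1.0,-0.397]],
  ],
)

```text
time: 3.5
eef_pos: [0.4591, 0.1432, 0.1575]
tcp_rot: [0.437, 0.556, -0.441, 0.553]
contact_force: [0.1, -0.2, 0.1]
opening: 0.778
```

Request:
servo_tool(
  deltas=[
    [[0,0,-0.4,0],[0,0,-0.8,0],[0,0,-1.0,0],[0,0,-1.0,0],[0,0,-1.0,0]],
  ],
)

```text
time: 4.0
eef_pos: [0.4619, 0.1451, 0.0618]
tcp_rot: [0.437, 0.556, -0.437, 0.556]
contact_force: [0.8, 0.1, -0.0]
opening: 0.775
```

```bash
python3 - <<'E'
from h import *
snap("pics/w3.png");print(get_state()["opening"],get_state()["contact_force"])
print(rects("pics/w3.png",.008,(60,80,40),(95,255,255),(.36,.56,.08,.22)))
E
```

```text
tcp [0.4619 0.1451 0.0618] t 4.0
0.7708966322778539 [-0.28885331  0.90019685  0.75685745]
[(array([0.4615, 0.1444]), 'LxW', array([0.1385, 0.0569], dtype=float32), 'long yaw', np.float32(13.86))]
```

View pics/w3.png

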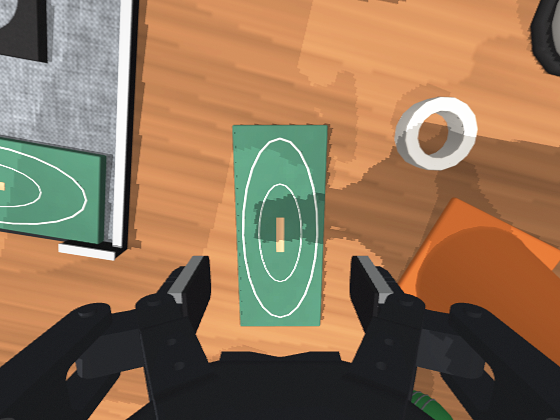

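The wrist view shows the board at (280,225) squarely between the jaws, both fingers clear and the cone foot well to the side. I descend in steps, watching the force.

Request:
servo_tool(
  deltas=[
    [[0,0,-0.25,0],[0,0,-0.5,0],[0,0,-0.52,0],[0,0,-0.54,0],[0,0,-0.54,0]],
  ],
)

```text
time: 4.55
eef_pos: [0.463, 0.1461, 0.009]
tcp_rot: [0.437, 0.556, -0.436, 0.557]
contact_force: [0.0, -0.6, -0.5]
opening: 0.773
```

Request:
servo_tool(
  deltas=[
    [[0,0,-0.02,0],[0,0,-0.04,0],[0,0,-0.05,0],[0,0,-0.05,0],[0,0,-0.05,0]],
  ],
)

```text
time: 5.05
eef_pos: [0.4615, 0.1461, 0.0023]
tcp_rot: [0.436, 0.556, -0.436, 0.556]
contact_force: [-0.2, 0.2, 0.4]
opening: 0.772
```

Request:
servo_tool(
  deltas=[
    [[0,0,-0.03,0],[0,0,-0.03,0],[0,0,-0.03,0],[0,0,-0.03,0],[0,0,-0.03,0]],
  ],
)

```text
time: 5.55
eef_pos: [0.4615, 0.146, -0.0006]
tcp_rot: [0.436, 0.556, -0.436, 0.556]
contact_force: [-0.9, 0.2, -0.3]
opening: 0.775
```

Request:
servo_tool(
  deltas=[
    [[0,0,-0.01,0],[0,0,-0.02,0],[0,0,-0.03,0],[0,0,-0.03,0],[0,0,-0.03,0]],
  ],
)

```text
time: 6.05
eef_pos: [0.4615, 0.146, -0.0037]
tcp_rot: [0.436, 0.556, -0.436, 0.556]
contact_force: [-0.2, 0.8, 0.1]
opening: 0.776
```

Request:
servo_tool(
  deltas=[
    [[0,0,-0.01,0],[0,0,-0.02,0],[0,0,-0.02,0],[0,0,-0.02,0],[0,0,-0.02,0]],
  ],
)

```text
time: 6.55
eef_pos: [0.4615, 0.146, -0.0057]
tcp_rot: [0.436, 0.556, -0.436, 0.556]
contact_force: [1.0, -1.0, 0.4]
opening: 0.776
```

Request:
servo_tool(
  deltas=[
    [[0,0,0.01,0],[0,0,0.01,0],[0,0,0.01,0],[0,0,0.01,0],[0,0,0.01,0]],
  ],
  claw=-1,
  force=40,
)

```text
time: 7.05
eef_pos: [0.4621, 0.1461, -0.0042]
tcp_rot: [0.437, 0.556, -0.436, 0.557]
contact_force: [0.3, -0.6, 4.5]
opening: 0.666
```

Request:
servo_tool(
  deltas=[
    [[0,0,0.1,0],[0,0,0.2,0],[0,0,0.4,0],[0,0,0.6,0],[0,0,0.8,0]],
  ],
)

```text
time: 7.55
eef_pos: [0.461, 0.146, 0.0763]
tcp_rot: [0.436, 0.557, -0.437, 0.556]
contact_force: [0.0, 0.3, -0.6]
opening: 0.663
```

Request:
servo_tool(
  deltas=[
    [[0,0.18,0,0.09],[0,0.36,0,0.18],[0,0.54,0,0.27],[0,0.72,0,0.36],[-0.025,0.9,0,0.45]],
  ],
)

```text
time: 8.05
eef_pos: [0.4588, 0.2367, 0.0758]
tcp_rot: [0.215, 0.674, -0.215, 0.674]
contact_force: [0.0, -0.5, -0.9]
opening: 0.663
```

Request:
servo_tool(
  deltas=[
    [[0,0.2,0,0.09],[0,0.4,0,0.18],[0,0.6,0,0.27],[-0.025,0.8,0,0.36],[-0.025,0.92,0,0.437]],
  ],
)

```text
time: 8.55
eef_pos: [0.4558, 0.3291, 0.0756]
tcp_rot: [-0.024, 0.707, 0.024, 0.707]
contact_force: [0.3, 0.5, -0.8]
opening: 0.663
```

Request:
servo_tool(
  deltas=[
    [[0,0,-0.1,0],[0,0,-0.2,0],[0,0,-0.35,0],[0,0,-0.35,0],[0,0,-0.35,0]],
  ],
)

```text
time: 9.05
eef_pos: [0.4558, 0.3271, 0.0391]
tcp_rot: [-0.022, 0.708, 0.021, 0.706]
contact_force: [0.2, 0.4, -0.2]
opening: 0.662
```

```bash
python3 - <<'E'
from h import *
snap("pics/w4.png");s=get_state();print(s["opening"],s["contact_force"],s["tcp_rot"])
print(rects("pics/w4.png",s["eef_pos"][2]+.0127,(60,80,40),(95,255,255),(.36,.56,.2,.45)))
E
```

```text
tcp [0.4558 0.3271 0.0391] t 9.05
0.6629952476970414 [ 0.55416605  0.25354852 -0.2606938 ] [-0.02192881  0.70703529  0.02167105  0.70650591]
[(array([0.455 , 0.3425]), 'LxW', array([0.1126, 0.057 ], dtype=float32), 'long yaw', np.float32(93.91))]
```

View pics/w4.png

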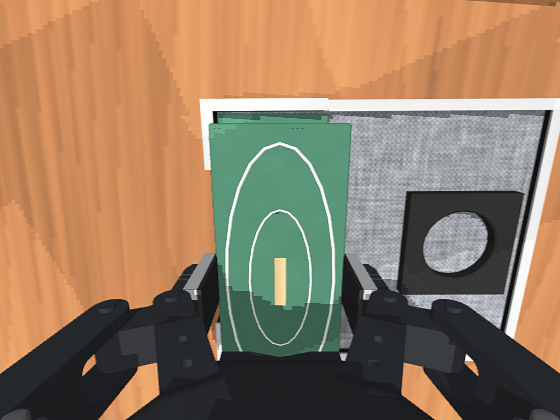

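The picture shows the board held flat between the jaws, its far end at (280,124) just inside the fences. I lower it and then push it into the corner.

Request:
servo_tool(
  deltas=[
    [[0,0,-0.1,0],[0,0,-0.2,0],[0,0,-0.26,0],[0,0,-0.3,0],[0,0,-0.31,0]],
  ],
)

```text
time: 9.6
eef_pos: [0.456, 0.3278, 0.0084]
tcp_rot: [-0.022, 0.707, 0.022, 0.706]
contact_force: [-0.6, -0.5, -0.5]
opening: 0.662
```

Request:
servo_tool(
  deltas=[
    [[0,0,-0.01,0],[0,0,-0.01,0],[0,0,-0.01,0],[0,0,-0.01,0],[0,0,-0.01,0]],
  ],
)

```text
time: 10.1
eef_pos: [0.4566, 0.3281, 0.0086]
tcp_rot: [-0.022, 0.707, 0.022, 0.707]
contact_force: [-0.1, -0.1, -1.6]
opening: 0.666
```

Request:
servo_tool(
  deltas=[
    [[0,0.01,0,0],[0,0.02,0,0],[0,0.03,0,0],[0,0.04,0,0],[0,0.04,0,0]],
  ],
)

```text
time: 10.6
eef_pos: [0.4565, 0.3322, 0.0083]
tcp_rot: [-0.022, 0.707, 0.022, 0.707]
contact_force: [-0.5, -0.4, -0.7]
opening: 0.661
```

Request:
servo_tool(
  deltas=[
    [[-0.01,0,0,0],[-0.02,0,0,0],[-0.03,0,0,0],[-0.04,0,0,0],[-0.04,0,0,0]],
  ],
)

```text
time: 11.1
eef_pos: [0.4523, 0.332, 0.0083]
tcp_rot: [-0.022, 0.707, 0.022, 0.707]
contact_force: [0.7, 0.2, -0.5]
opening: 0.66
```

Request:
servo_tool(
  deltas=[
    [[0,0.005,0,0],[0,0.01,0,0],[0,0.015,0,0],[0,0.02,0,0],[0,0.02,0,0]],
  ],
)

```text
time: 11.6
eef_pos: [0.4526, 0.3336, 0.0083]
tcp_rot: [-0.023, 0.707, 0.022, 0.707]
contact_force: [0.4, -2.7, -0.5]
opening: 0.665
```

Request:
servo_tool(
  deltas=[
    [[-0.005,0,0,0],[-0.01,0,0,0],[-0.015,0,0,0],[-0.02,0,0,0],[-0.02,0,0,0]],
  ],
)

```text
time: 12.1
eef_pos: [0.4512, 0.3335, 0.0085]
tcp_rot: [-0.022, 0.706, 0.022, 0.707]
contact_force: [3.2, -3.4, -1.0]
opening: 0.666
```

Request:
servo_tool(
  deltas=[
    [[-0.005,0.005,0,0],[-0.01,0.01,-0.005,0],[-0.01,0.01,-0.01,0],[-0.01,0.01,-0.01,0],[-0.01,0.01,-0.01,0]],
  ],
)

```text
time: 12.6
eef_pos: [0.4512, 0.3336, 0.0081]
tcp_rot: [-0.023, 0.706, 0.022, 0.708]
contact_force: [3.9, -8.7, 2.2]
opening: 0.666
```

Request:
servo_tool(
  deltas=[
    [[0,0,0,0],[0,0,0,0],[0,0,0,0],[0,0,0,0],[0,0,0,0]],
  ],
  claw=0.65,
)

```text
time: 13.1
eef_pos: [0.4492, 0.3353, 0.0073]
tcp_rot: [-0.022, 0.707, 0.022, 0.707]
contact_force: [-0.5, 0.8, 0.2]
opening: 0.823
```

Request:
servo_tool(
  deltas=[
    [[0.02,0,0.1,0],[0.02,0,0.3,0],[0.02,0,0.6,0],[0.02,0,1.0,0],[0.02,0,1.0,0]],
  ],
)

```text
time: 13.6
eef_pos: [0.4557, 0.3373, 0.1148]
tcp_rot: [-0.02, 0.702, 0.024, 0.711]
contact_force: [1.4, 0.3, 0.9]
opening: 0.827
```

Request:
servo_tool(
  deltas=[
    [[0.2,-0.1,0.3,0],[0.4,-0.3,0.6,0],[0.5,-0.3,0.9,0],[0.5,-0.3,0.9,0],[0.5,-0.3,0.9,0]],
  ],
)

```text
time: 14.1
eef_pos: [0.5018, 0.3051, 0.1979]
tcp_rot: [-0.022, 0.706, 0.022, 0.707]
contact_force: [1.1, 0.2, -0.8]
opening: 0.826
```

```bash
python3 - <<'E'
from h import *
snap("pics/w5.png");G=((60,80,40),(95,255,255))
print(rects("pics/w5.png",.020,*G,(.36,.56,.2,.45)))
t=top("pics/w5.png",.40,.62,.22,.45,0.020,2.6);cv2.imwrite("pics/t5.png",grid(t,.62,.45,2.6))
E
```

```text
tcp [0.5018 0.3051 0.1979] t 14.1
[(array([0.4518, 0.3314]), 'LxW', array([0.1387, 0.0587], dtype=float32), 'long yaw', np.float32(93.64))]
```

View pics/t5.png

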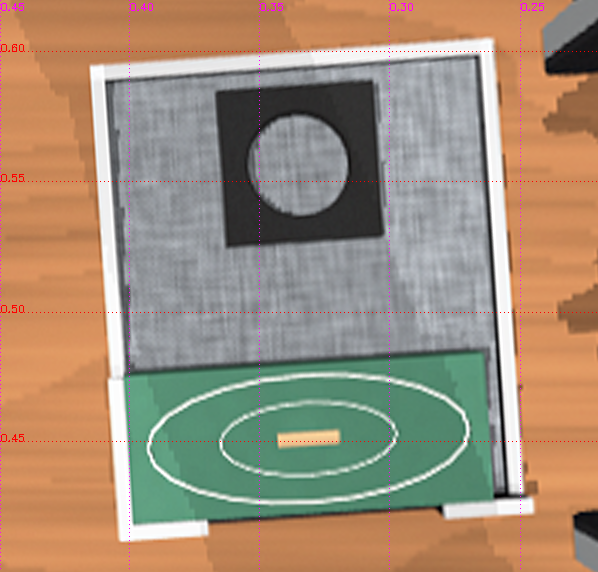

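The rectified view shows the board flush: no gap at the left fence (125,450) or the lower fence posts (170,525) and (470,510). It measures centre (0.4518,0.3314), yaw 93.6°. Next is a look at the bails, cone and drill tray.

Request:
servo_tool(
  deltas=[
    [[0,-0.2,0.2,0],[0,-0.4,0.4,0],[0,-0.6,0.6,0],[0,-0.8,0.63,0],[0,-1.0,0.63,0]],
  ],
)

```text
time: 14.65
eef_pos: [0.5006, 0.2047, 0.2593]
tcp_rot: [-0.023, 0.707, 0.023, 0.706]
contact_force: [0.3, -0.4, 0.4]
opening: 0.827
```

Request:
servo_tool(
  deltas=[
    [[0,-0.4,0,0],[0,-0.8,0,0],[0,-1.0,0,0],[0,-1.0,0,0],[0,-1.0,0,0]],
  ],
)

```text
time: 15.15
eef_pos: [0.5006, 0.1054, 0.2586]
tcp_rot: [-0.022, 0.708, 0.022, 0.706]
contact_force: [-0.0, 0.6, -1.0]
opening: 0.825
```

Request:
servo_tool(
  deltas=[
    [[0,-0.4,0,0],[0,-0.8,0,0],[0,-1.0,0,0],[0,-1.0,0,0],[0,-1.0,0,0]],
  ],
)

```text
time: 15.65
eef_pos: [0.5013, 0.0062, 0.2597]
tcp_rot: [-0.022, 0.707, 0.023, 0.706]
contact_force: [-0.4, 0.5, -0.3]
opening: 0.822
```

Request:
servo_tool(
  deltas=[
    [[0,-0.4,0,0],[0,-0.8,0,0],[0,-1.0,0,0],[0,-1.0,0,0],[0,-1.0,0,0]],
  ],
)

```text
time: 16.15
eef_pos: [0.5016, -0.0935, 0.26]
tcp_rot: [-0.022, 0.707, 0.023, 0.707]
contact_force: [0.6, -0.1, -0.7]
opening: 0.823
```

Request:
servo_tool(
  deltas=[
    [[0,-0.3,0,0],[0,-0.5,0,0],[0,-0.5,0,0],[0,-0.5,0,0],[0,-0.5,0,0]],
  ],
)

```text
time: 16.65
eef_pos: [0.5016, -0.1433, 0.2602]
tcp_rot: [-0.023, 0.707, 0.023, 0.707]
contact_force: [0.1, -0.4, -0.6]
opening: 0.822
```

```bash
python3 - <<'E'
from h import *
snap("pics/w6.png")
t=top("pics/w6.png",.33,.72,-.46,.04,0.008,1.5);cv2.imwrite("pics/t6.png",grid(t,.72,.04,1.5))
print([(r["p"],np.round(r["at"],4)) for n in("bails","cone","drill_tray") for r in recognise("wrist",n)])
E
```

```text
tcp [ 0.5016 -0.1433  0.2602] t 16.65
[(0.9, array([ 0.4575, -0.1461,  0.0117])), (0.87, array([ 0.4672, -0.01  ,  0.0478])), (0.83, array([ 5.041e-01, -3.425e-01,  3.000e-04])), (0.6, array([ 0.4555, -0.1428,  0.0138]))]
```

View pics/t6.png

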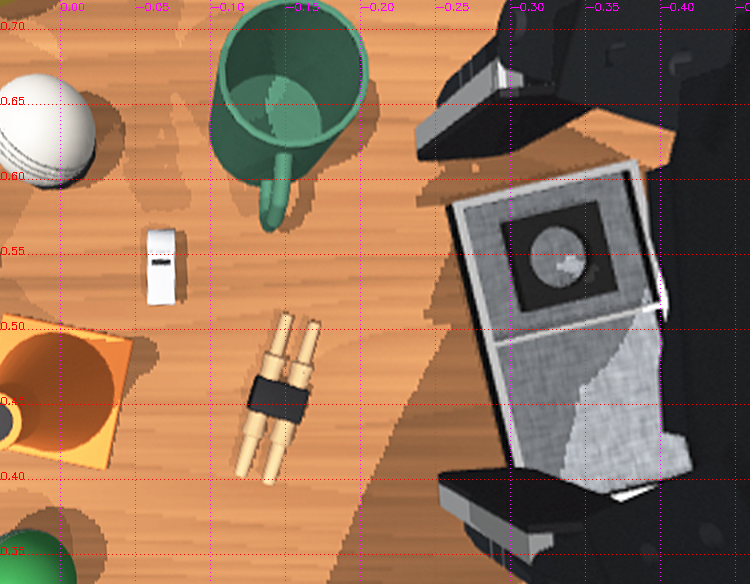

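The view shows the bails' clip at (279,399), the cone foot at left (60,395), the mug at (293,70) and the drill tray at right with its seat at (557,257). I compute the clip exactly.

```bash
python3 - <<'E'
from h import *
print(rects("pics/w6.png",.016,(0,0,0),(180,255,60),(.42,.50,-.185,-.11),s=3,mn=1500))
t=top("pics/w6.png",.39,.53,-.2,-.09,0.010,3);cv2.imwrite("pics/x.png",t)
h=cv2.cvtColor(t,cv2.COLOR_BGR2HSV);print(h[int((.53-.495)*3000),int((-.09+.152)*3000)],h[30,30])
# cone foot at z=.006: orange mask in w6
print("cone",rects("pics/w6.png",.006,(5,190,120),(25,255,255),(.38,.54,-.06,.05),s=2,mn=3000))
E
```

```text
[(array([ 0.4547, -0.1435]), 'LxW', array([0.0368, 0.0236], dtype=float32), 'long yaw', np.float32(73.3))]
[ 13 141 173] [ 13 141 223]
cone [(array([0.4612, 0.004 ]), 'LxW', array([0.0898, 0.0848], dtype=float32), 'long yaw', np.float32(78.39))]
```

Request:
servo_tool(
  deltas=[
    [[-0.1,0,-0.1,0.09],[-0.2,0,-0.2,0.18],[-0.3,0,-0.3,0.27],[-0.4,0,-0.4,0.36],[-0.46,0,-0.5,0.45]],
  ],
  claw=0.3,
)

```text
time: 17.35
eef_pos: [0.4549, -0.1446, 0.21]
tcp_rot: [-0.267, 0.655, 0.267, 0.655]
contact_force: [0.9, 0.3, 0.3]
opening: 0.655
```

Request:
servo_tool(
  deltas=[
    [[0,0,-0.2,0.09],[0,0,-0.5,0.18],[0,0,-0.8,0.27],[0,0,-1.0,0.334],[0,0,-1.0,0.334]],
  ],
)

```text
time: 17.85
eef_pos: [0.4532, -0.1434, 0.1071]
tcp_rot: [-0.424, 0.565, 0.429, 0.563]
contact_force: [-0.3, -0.2, -0.0]
opening: 0.651
```

```bash
python3 - <<'E'
from h import *
snap("pics/w7.png");s=get_state();print(s["opening"],s["tcp_rot"])
print(rects("pics/w7.png",.016,(0,0,0),(180,255,60),(.42,.50,-.185,-.11),s=3,mn=1500))
E
```

```text
tcp [ 0.4532 -0.1434  0.1071] t 17.85
0.6480224200304757 [-0.42471412  0.5649591   0.42691445  0.56407729]
[(array([ 0.4525, -0.1441]), 'LxW', array([0.0349, 0.0254], dtype=float32), 'long yaw', np.float32(73.74))]
```

View pics/w7.png

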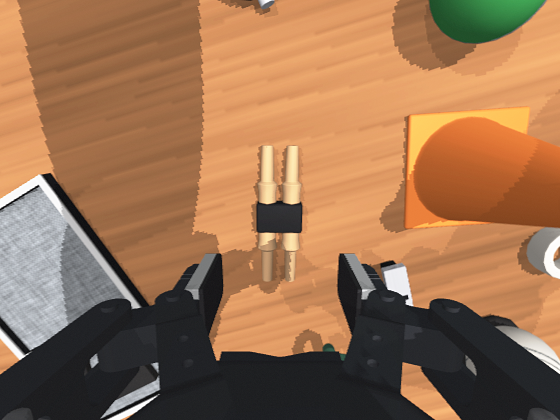

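The clip is centred between the jaws at (280,217), aligned, and clear of the whistle at (397,285). I descend and grip.

Request:
servo_tool(
  deltas=[
    [[-0.015,0.01,-0.3,0],[-0.015,0.01,-0.6,0],[-0.015,0.01,-0.9,0],[-0.015,0.01,-0.97,0],[-0.015,0.01,-1.0,0]],
  ],
)

```text
time: 18.4
eef_pos: [0.4546, -0.1442, 0.0109]
tcp_rot: [-0.426, 0.564, 0.426, 0.564]
contact_force: [-0.1, -0.5, 0.2]
opening: 0.645
```

Request:
servo_tool(
  deltas=[
    [[0,0,-0.03,0],[0,0,-0.06,0],[0,0,-0.08,0],[0,0,-0.08,0],[0,0,-0.08,0]],
  ],
)

```text
time: 18.9
eef_pos: [0.4542, -0.1441, 0.0027]
tcp_rot: [-0.427, 0.564, 0.426, 0.564]
contact_force: [0.0, 0.9, -0.1]
opening: 0.652
```

Request:
servo_tool(
  deltas=[
    [[0,0,0,0],[0,0,0,0],[0,0,0,0],[0,0,0,0],[0,0,0,0]],
  ],
  claw=-1,
  force=30,
)

```text
time: 19.4
eef_pos: [0.4542, -0.1441, 0.0027]
tcp_rot: [-0.426, 0.564, 0.426, 0.564]
contact_force: [-0.7, 0.2, 3.9]
opening: 0.416
```

Request:
servo_tool(
  deltas=[
    [[0,0,0.1,0],[0,0,0.3,0],[0,0,0.6,0],[0,0,0.9,0],[0,0,1.0,0]],
  ],
)

```text
time: 19.9
eef_pos: [0.4556, -0.1449, 0.1056]
tcp_rot: [-0.428, 0.563, 0.424, 0.565]
contact_force: [0.4, 0.1, -0.8]
opening: 0.415
```

Request:
servo_tool(
  deltas=[
    [[0,0,0.45,-0.09],[0,0,0.9,-0.18],[0,0.1,1.0,-0.27],[0,0.3,1.0,-0.36],[0,0.6,1.0,-0.45]],
  ],
)

```text
time: 20.4
eef_pos: [0.4539, -0.0841, 0.2023]
tcp_rot: [-0.202, 0.678, 0.202, 0.678]
contact_force: [1.1, 0.6, -1.4]
opening: 0.413
```

Request:
servo_tool(
  deltas=[
    [[0,0.3,0,-0.09],[0,0.6,0,-0.18],[0,0.9,0,-0.27],[0,1.0,0,-0.334],[0,1.0,0,-0.334]],
  ],
)

```text
time: 20.9
eef_pos: [0.4532, 0.0174, 0.2012]
tcp_rot: [-0.023, 0.707, 0.023, 0.706]
contact_force: [0.2, -0.3, -1.3]
opening: 0.414
```

Request:
servo_tool(
  deltas=[
    [[0,0.4,0,0],[0,0.8,0,0],[0,1.0,0,0],[0,1.0,0,0],[0,1.0,0,0]],
  ],
)

```text
time: 21.4
eef_pos: [0.4538, 0.1154, 0.2017]
tcp_rot: [-0.023, 0.707, 0.023, 0.706]
contact_force: [0.2, -0.3, -1.4]
opening: 0.413
```

Request:
servo_tool(
  deltas=[
    [[0,0.4,0,0],[0,0.8,0,0],[0,1.0,0,0],[0,1.0,0,0],[0,1.0,0,0]],
  ],
)

```text
time: 21.9
eef_pos: [0.4542, 0.2148, 0.202]
tcp_rot: [-0.023, 0.707, 0.022, 0.707]
contact_force: [-0.8, 0.4, -1.9]
opening: 0.406
```

Request:
servo_tool(
  deltas=[
    [[-0.02,0.4,0,0],[-0.02,0.8,-0.2,0],[-0.02,1.0,-0.4,0],[-0.02,1.0,-0.6,0],[-0.02,1.0,-0.8,0]],
  ],
)

```text
time: 22.4
eef_pos: [0.4526, 0.3148, 0.1214]
tcp_rot: [-0.022, 0.707, 0.022, 0.707]
contact_force: [-0.0, -0.6, -1.0]
opening: 0.409
```

Request:
servo_tool(
  deltas=[
    [[0,0.1,-0.2,0],[0,0.16,-0.5,0],[0,0.16,-0.7,0],[0,0.16,-0.7,0],[0,0.16,-0.7,0]],
  ],
)

```text
time: 22.9
eef_pos: [0.4526, 0.3307, 0.0524]
tcp_rot: [-0.022, 0.707, 0.021, 0.707]
contact_force: [0.6, 0.1, -0.2]
opening: 0.411
```

```bash
python3 - <<'E'
from h import *
snap("pics/w8.png");s=get_state();print(s["opening"],s["tcp_rot"])
E
```

```text
tcp [0.4526 0.3307 0.0524] t 22.9
0.41315997320054665 [-0.02158451  0.70617806  0.02192061  0.70736564]
```

View pics/w8.png

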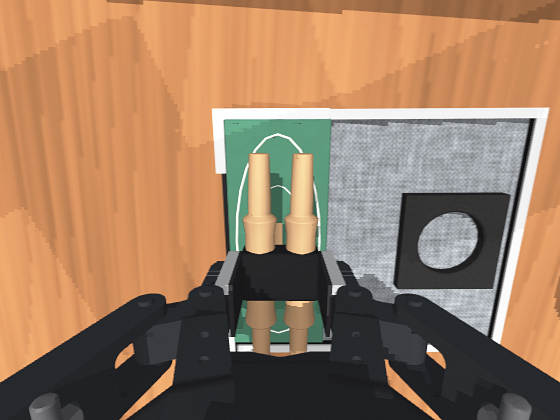

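The bails hang centred and parallel over the stack, clip at (280,275). I lower and release.

Request:
servo_tool(
  deltas=[
    [[0,0,-0.1,0],[0,0,-0.2,0],[0,0,-0.27,0],[0,0,-0.29,0],[0,0,-0.29,0]],
  ],
)

```text
time: 23.45
eef_pos: [0.4518, 0.332, 0.023]
tcp_rot: [-0.022, 0.707, 0.022, 0.707]
contact_force: [-0.1, -0.6, -0.1]
opening: 0.416
```

Request:
servo_tool(
  deltas=[
    [[0,0,-0.005,0],[0,0,-0.01,0],[0,0,-0.01,0],[0,0,-0.01,0],[0,0,-0.01,0]],
  ],
)

```text
time: 23.95
eef_pos: [0.4521, 0.3322, 0.0227]
tcp_rot: [-0.022, 0.707, 0.022, 0.707]
contact_force: [-1.9, -0.1, 3.7]
opening: 0.413
```

Request:
servo_tool(
  deltas=[
    [[0,0,0,0],[0,0,0,0],[0,0,0,0],[0,0,0,0],[0,0,0,0]],
  ],
  claw=0.1,
)

```text
time: 24.45
eef_pos: [0.452, 0.332, 0.0222]
tcp_rot: [-0.022, 0.707, 0.022, 0.707]
contact_force: [-0.0, -0.7, -0.4]
opening: 0.552
```

Request:
servo_tool(
  deltas=[
    [[0,0,0.1,0],[0,0,0.4,0],[0,0,0.7,0],[0,0,1.0,0],[0,0,1.0,0]],
  ],
)

```text
time: 24.95
eef_pos: [0.4553, 0.3338, 0.1286]
tcp_rot: [-0.021, 0.703, 0.024, 0.71]
contact_force: [0.2, 0.3, 1.2]
opening: 0.547
```

Request:
servo_tool(
  deltas=[
    [[0.2,-0.2,0.3,0],[0.5,-0.5,0.6,0],[0.5,-0.8,0.8,0],[0.5,-0.8,0.8,0],[0.5,-0.8,0.8,0]],
  ],
  claw=1,
)

```text
time: 25.45
eef_pos: [0.5019, 0.2517, 0.2022]
tcp_rot: [-0.021, 0.707, 0.022, 0.707]
contact_force: [0.4, 0.4, 0.1]
opening: 0.998
```

```bash
python3 - <<'E'
from h import *
snap("pics/w9.png")
t=top("pics/w9.png",.40,.70,.08,.43,0.020,2);cv2.imwrite("pics/t9.png",grid(t,.70,.43,2))
G=((60,80,40),(95,255,255))
print(rects("pics/w9.png",.020,*G,(.36,.56,.2,.45)))
print(rects("pics/w9.png",.036,(0,0,0),(180,255,60),(.415,.485,.30,.365),s=3,mn=1500))
E
```

```text
tcp [0.5019 0.2517 0.2022] t 25.45
[(array([0.4517, 0.3315]), 'LxW', array([0.1389, 0.0587], dtype=float32), 'long yaw', np.float32(93.65))]
[(array([0.4535, 0.3322]), 'LxW', array([0.0362, 0.0238], dtype=float32), 'long yaw', np.float32(3.37))]
```

View pics/t9.png

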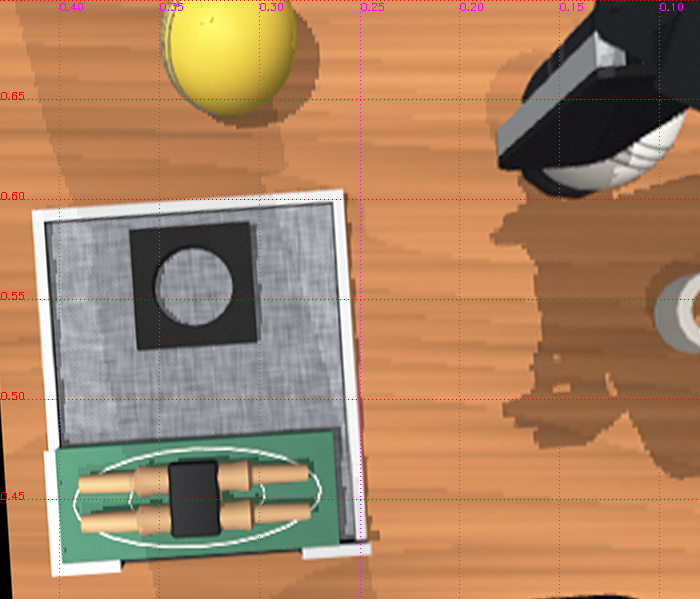

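Bails are centred on the stack, clip at (0.4535,0.3322), parallel to the board, and the board is still flush. The ball goes next; I fit the balls and seats.

```bash
cat >> h.py <<'E'
def wray(path,uv,z):
    d=np.load(path+".npz");T=d["T"];v=T[:3,:3]@np.linalg.solve(d["K"],[uv[0],uv[1],1.]);o=T[:3,3];return o+v*(z-o[2])/v[2]
def white(path,z,mn=400):
    im=cv2.imread(path);m=cv2.inRange(cv2.cvtColor(im,cv2.COLOR_BGR2HSV),(0,0,110),(180,40,255));m=cv2.morphologyEx(m,cv2.MORPH_OPEN,np.ones((5,5)))
    for c in cv2.findContours(m,cv2.RETR_EXTERNAL,cv2.CHAIN_APPROX_NONE)[0]:
        if cv2.contourArea(c)>mn:
            (u,v),r=cv2.minEnclosingCircle(c);print(path,np.round([u,v,r],1),"fill",round(cv2.contourArea(c)/np.pi/r/r,2),np.round(wray(path,(u,v),z),4))
E
python3 - <<'E'
from h import *
for p in("w1","w2","w6"): white(f"pics/{p}.png",.034)
for p in("w2","w5","w9"):
  t=top(f"pics/{p}.png",.50,.62,.27,.40,.012,4);g=cv2.medianBlur(cv2.cvtColor(t,cv2.COLOR_BGR2GRAY),5)
  c=cv2.HoughCircles(g,cv2.HOUGH_GRADIENT,1.5,200,param1=100,param2=20,minRadius=70,maxRadius=90)
  if c is not None: u,v,r=c[0][0];print(p,.62-v/4000,.40-u/4000,r/4)
t=top("pics/w6.png",.50,.60,-.36,-.28,.012,4);g=cv2.medianBlur(cv2.cvtColor(t,cv2.COLOR_BGR2GRAY),5)
c=cv2.HoughCircles(g,cv2.HOUGH_GRADIENT,1.5,200,param1=100,param2=20,minRadius=70,maxRadius=90);u,v,r=c[0][0];print("drill",.60-v/4000,-.28-u/4000,r/4)
E
```

```text
pics/w1.png [371.5 327.5  25.3] fill 0.58 [0.6212 0.0043 0.034 ]
pics/w1.png [157.  287.   29.7] fill 0.2 [0.3362 0.0651 0.034 ]
pics/w1.png [315.5 275.5  16.3] fill 0.88 [0.5426 0.0817 0.034 ]
pics/w1.png [400.  262.   54.1] fill 0.3 [0.65   0.1007 0.034 ]
pics/w1.png [299.   72.5 103.6] fill 0.44 [0.517  0.3239 0.034 ]
pics/w2.png [314.2 337.1  15.9] fill 0.83 [0.5437 0.0883 0.034 ]
pics/w2.png [376.5 309.   23.6] fill 0.3 [0.6255 0.1319 0.034 ]
pics/w2.png [402.  287.5  30.1] fill 0.19 [0.6562 0.1637 0.034 ]
pics/w2.png [157.  287.   29.7] fill 0.19 [0.3363 0.1645 0.034 ]
pics/w2.png [330.2 153.3  16.4] fill 0.84 [0.555  0.3364 0.034 ]
pics/w2.png [290.7 147.5  99.8] fill 0.29 [0.5091 0.343  0.034 ]
pics/w6.png [237.6 323.1  49.9] fill 0.62 [ 0.4578 -0.3341  0.034 ]
pics/w6.png [305.5 309.5  46.3] fill 0.32 [ 0.5473 -0.3075  0.034 ]
pics/w6.png [ 93.  149.   20.8] fill 0.84 [ 0.2843 -0.1148  0.034 ]
pics/w6.png [404.   54.   36.4] fill 0.8 [0.6256 0.0078 0.034 ]
w2 0.55831254 0.3345625 19.675
w5 0.55831254 0.3345625 19.5625
w9 0.5579375 0.3334375 19.375
drill 0.5488125 -0.3315625 20.3875
```

Request:
servo_tool(
  deltas=[
    [[0.2,-0.2,0,0],[0.4,-0.4,0,0],[0.6,-0.6,0,0],[0.8,-0.8,0,0],[1.0,-1.0,0,0]],
  ],
)

```text
time: 26.0
eef_pos: [0.6013, 0.1526, 0.1999]
tcp_rot: [-0.023, 0.708, 0.023, 0.705]
contact_force: [0.6, 0.3, 0.6]
opening: 0.998
```

Request:
servo_tool(
  deltas=[
    [[0.2,-0.16,-0.1,0],[0.34,-0.16,-0.3,0],[0.34,-0.16,-0.5,0],[0.34,-0.16,-0.5,0],[0.34,-0.16,-0.5,0]],
  ],
)

```text
time: 26.5
eef_pos: [0.6347, 0.137, 0.1504]
tcp_rot: [-0.023, 0.708, 0.023, 0.705]
contact_force: [1.3, 0.2, 0.0]
opening: 1.0
```

```bash
python3 - <<'E'
from h import *
snap("pics/w10.png");white("pics/w10.png",.034,2000)
E
```

```text
tcp [0.6347 0.137  0.1504] t 26.5
pics/w10.png [280.3 209.   39. ] fill 0.95 [0.6352 0.1365 0.034 ]
pics/w10.png [148.6  30.9 112.7] fill 0.23 [0.5291 0.2658 0.034 ]
```

View pics/w10.png

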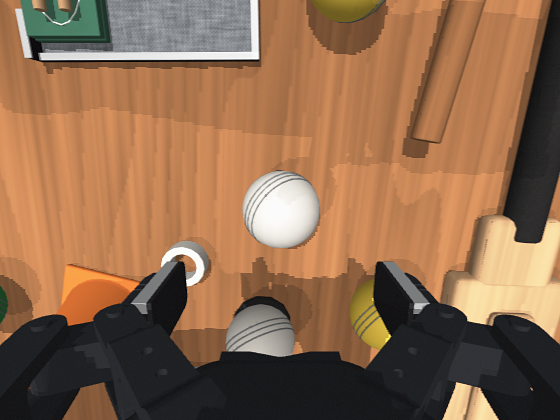

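The white ball with grey seams is at (281,209), centred between the jaws, and nothing is in the fingers' way. I descend and grip.

Request:
servo_tool(
  deltas=[
    [[0,0,-0.2,0],[0,0,-0.45,0],[0,0,-0.7,0],[0,0,-0.9,0],[0,0,-1.0,0]],
  ],
)

```text
time: 27.05
eef_pos: [0.6353, 0.1366, 0.0515]
tcp_rot: [-0.022, 0.707, 0.022, 0.706]
contact_force: [-0.4, -0.0, 0.0]
opening: 0.999
```

Request:
servo_tool(
  deltas=[
    [[0,0,-0.2,0],[0,0,-0.38,0],[0,0,-0.44,0],[0,0,-0.44,0],[0,0,-0.44,0]],
  ],
)

```text
time: 27.55
eef_pos: [0.6367, 0.1362, 0.0092]
tcp_rot: [-0.022, 0.706, 0.022, 0.707]
contact_force: [-0.3, -0.7, 0.8]
opening: 1.001
```

Request:
servo_tool(
  deltas=[
    [[0,0,0,0],[0,0,0,0],[0,0,0,0],[0,0,0,0],[0,0,0,0]],
  ],
  claw=-1,
  force=30,
)

```text
time: 28.05
eef_pos: [0.6351, 0.1361, 0.0098]
tcp_rot: [-0.022, 0.708, 0.022, 0.706]
contact_force: [-5.8, -0.1, 5.5]
opening: 0.76
```

Request:
servo_tool(
  deltas=[
    [[0,0,0.1,0],[0,0,0.3,0],[0,0,0.5,0],[0,0,0.8,0],[0,0,1.0,0]],
  ],
)

```text
time: 28.55
eef_pos: [0.6372, 0.1361, 0.1114]
tcp_rot: [-0.022, 0.705, 0.022, 0.708]
contact_force: [0.3, 0.5, -1.1]
opening: 0.756
```

Request:
servo_tool(
  deltas=[
    [[-0.15,0.2,0,0],[-0.3,0.4,0,0],[-0.45,0.6,0,0],[-0.6,0.8,0,0],[-0.776,1.0,0,0]],
  ],
)

```text
time: 29.05
eef_pos: [0.5584, 0.2368, 0.1094]
tcp_rot: [-0.022, 0.706, 0.022, 0.708]
contact_force: [0.7, -0.2, -2.0]
opening: 0.758
```

Request:
servo_tool(
  deltas=[
    [[0,0.4,0,0],[0,0.8,-0.1,0],[0,0.98,-0.3,0],[0,0.98,-0.5,0],[0,0.98,-0.5,0]],
  ],
)

```text
time: 29.55
eef_pos: [0.5561, 0.334, 0.0555]
tcp_rot: [-0.023, 0.709, 0.022, 0.705]
contact_force: [-0.7, -0.8, -1.5]
opening: 0.754
```

Request:
servo_tool(
  deltas=[
    [[0,0,-0.1,0],[0,0,-0.2,0],[0,0,-0.3,0],[0,0,-0.4,0],[0,0,-0.43,0]],
  ],
)

```text
time: 30.05
eef_pos: [0.5577, 0.3334, 0.0138]
tcp_rot: [-0.022, 0.708, 0.022, 0.706]
contact_force: [0.2, 0.2, 1.6]
opening: 0.756
```

Request:
servo_tool(
  deltas=[
    [[0,0,-0.01,0],[0,0,-0.02,0],[0,0,-0.02,0],[0,0,-0.02,0],[0,0,-0.02,0]],
  ],
)

```text
time: 30.55
eef_pos: [0.5585, 0.3341, 0.0136]
tcp_rot: [-0.022, 0.707, 0.022, 0.707]
contact_force: [-0.7, -1.0, -1.0]
opening: 0.758
```

Request:
servo_tool(
  deltas=[
    [[0,0,-0.01,0],[0,0,-0.015,0],[0,0,-0.015,0],[0,0,-0.015,0],[0,0,-0.015,0]],
  ],
)

```text
time: 31.05
eef_pos: [0.5588, 0.334, 0.013]
tcp_rot: [-0.022, 0.707, 0.022, 0.707]
contact_force: [-2.1, -3.1, 4.4]
opening: 0.757
```

Request:
servo_tool(
  deltas=[
    [[0,0,0,0],[0,0,0,0],[0,0,0,0],[0,0,0,0],[0,0,0,0]],
  ],
  claw=1,
)

```text
time: 31.55
eef_pos: [0.5583, 0.334, 0.0116]
tcp_rot: [-0.022, 0.707, 0.022, 0.707]
contact_force: [0.6, -0.5, -0.2]
opening: 1.001
```

Request:
servo_tool(
  deltas=[
    [[0,0,0.2,0],[0,0,0.4,0],[0,0,0.7,0],[0,0,1.0,0],[0,0,1.0,0]],
  ],
)

```text
time: 32.05
eef_pos: [0.5617, 0.3355, 0.1177]
tcp_rot: [-0.021, 0.703, 0.024, 0.71]
contact_force: [0.3, 0.5, 0.8]
opening: 0.996
```

Request:
servo_tool(
  deltas=[
    [[-0.1,-0.2,0.3,0],[-0.2,-0.5,0.6,0],[-0.2,-0.8,0.9,0],[-0.2,-1.0,0.9,0],[-0.2,-1.0,0.9,0]],
  ],
)

```text
time: 32.55
eef_pos: [0.5388, 0.2322, 0.2024]
tcp_rot: [-0.021, 0.706, 0.021, 0.707]
contact_force: [0.6, 0.4, -1.0]
opening: 1.0
```

```bash
python3 - <<'E'
from h import *
snap("pics/w11.png");white("pics/w11.png",.038,1200)
G=((60,80,40),(95,255,255))
print(rects("pics/w11.png",.020,*G,(.36,.56,.2,.45)))
print(rects("pics/w11.png",.036,(0,0,0),(180,255,60),(.415,.485,.30,.365),s=3,mn=1500))
E
```

```text
tcp [0.5388 0.2322 0.2024] t 32.55
pics/w11.png [265.  87. 123.] fill 0.43 [0.5198 0.3335 0.038 ]
[(array([0.4528, 0.3314]), 'LxW', array([0.1391, 0.0597], dtype=float32), 'long yaw', np.float32(93.67))]
[(array([0.4543, 0.3321]), 'LxW', array([0.0373, 0.0247], dtype=float32), 'long yaw', np.float32(2.94))]
```

Request:
servo_tool(
  deltas=[
    [[-0.1,-0.2,0.2,0],[-0.2,-0.4,0.4,0],[-0.3,-0.6,0.6,0],[-0.4,-0.8,0.7,0],[-0.5,-1.0,0.7,0]],
  ],
  claw=0.3,
)

```text
time: 33.1
eef_pos: [0.4886, 0.1344, 0.2725]
tcp_rot: [-0.022, 0.706, 0.023, 0.707]
contact_force: [0.6, -0.4, 0.4]
opening: 0.653
```

Request:
servo_tool(
  deltas=[
    [[-0.1,-0.2,0,0],[-0.28,-0.4,0,0],[-0.28,-0.6,0,0],[-0.28,-0.8,0,0],[-0.28,-1.0,0,0]],
  ],
)

```text
time: 33.6
eef_pos: [0.46, 0.0343, 0.2703]
tcp_rot: [-0.022, 0.708, 0.023, 0.706]
contact_force: [-0.3, -0.2, 0.1]
opening: 0.652
```

Request:
servo_tool(
  deltas=[
    [[0,-0.2,0,0],[0,-0.31,0,0],[0,-0.31,0,0],[0,-0.31,0,0],[0,-0.31,0,0]],
  ],
)

```text
time: 34.1
eef_pos: [0.4604, 0.0039, 0.2715]
tcp_rot: [-0.022, 0.707, 0.023, 0.707]
contact_force: [0.0, 0.3, -0.0]
opening: 0.651
```

```bash
python3 - <<'E'
from h import *
im=snap("pics/w12.png")
print("foot",rects("pics/w12.png",.006,(5,190,90),(25,255,255),(.38,.56,-.08,.09),s=2,mn=3000))
print(get_state()["tcp_rot"])
E
```

```text
tcp [0.4604 0.0039 0.2715] t 34.1
foot [(array([0.4609, 0.0022]), 'LxW', array([0.0845, 0.0842], dtype=float32), 'long yaw', np.float32(78.69))]
[-0.0224717   0.70685551  0.02275578  0.70663462]
```

View pics/w12.png

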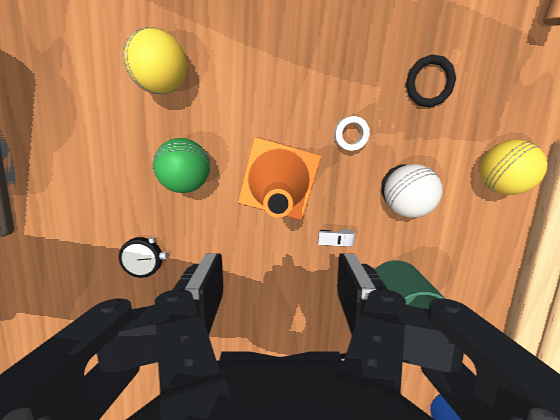

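The picture shows the cone neck top at (278,204), foot corners at (256,138), (321,155) and (239,202), and the second white ball at (413,190) with green and yellow look-alikes around it.

```bash
python3 - <<'E'
from h import *
p="pics/w12.png"
print("neck",wray(p,(278,204),.14));print("a",wray(p,(412.5,190),.034))
for u in((256,138),(321,155),(239,202)):print(wray(p,u,.006).round(4))
E
```

```text
neck [0.45917772 0.00407862 0.14      ]
a [0.62456293 0.00705786 0.034     ]
[0.4273 0.0558 0.006 ]
[0.5116 0.04   0.006 ]
[ 0.4084 -0.0288  0.006 ]
```

Request:
servo_tool(
  deltas=[
    [[0,0.01,-0.2,0],[0,0.01,-0.45,0],[0,0.01,-0.7,0],[0,0.01,-0.9,0],[0,0.01,-1.0,0]],
  ],
)

```text
time: 34.65
eef_pos: [0.4592, 0.0049, 0.1697]
tcp_rot: [-0.022, 0.708, 0.023, 0.706]
contact_force: [-0.5, 0.1, -0.1]
opening: 0.648
```

Request:
servo_tool(
  deltas=[
    [[0,0,-0.2,0],[0,0,-0.4,0],[0,0,-0.55,0],[0,0,-0.64,0],[0,0,-0.64,0]],
  ],
)

```text
time: 35.15
eef_pos: [0.4598, 0.0044, 0.107]
tcp_rot: [-0.022, 0.707, 0.023, 0.706]
contact_force: [-0.7, 0.4, -1.0]
opening: 0.651
```

Request:
servo_tool(
  deltas=[
    [[0,0,0,0],[0,0,0,0],[0,0,0,0],[0,0,0,0],[0,0,0,0]],
  ],
  claw=-1,
  force=50,
)

```text
time: 35.65
eef_pos: [0.461, 0.0041, 0.109]
tcp_rot: [-0.022, 0.706, 0.022, 0.707]
contact_force: [-2.3, 1.0, 6.6]
opening: 0.315
```

Request:
servo_tool(
  deltas=[
    [[0,0,0.1,0],[0,0,0.25,0],[0,0,0.4,0],[0,0,0.6,0],[0,0,0.8,0]],
  ],
)

```text
time: 36.15
eef_pos: [0.46, 0.004, 0.1883]
tcp_rot: [-0.022, 0.707, 0.022, 0.707]
contact_force: [-0.4, -0.2, -1.9]
opening: 0.316
```

Request:
servo_tool(
  deltas=[
    [[0,-0.1,0,0],[0,-0.3,0,0.05],[0,-0.5,0,0.1],[0,-0.75,0,0.15],[0,-1.0,0,0.2]],
  ],
)

```text
time: 36.65
eef_pos: [0.4595, -0.0972, 0.1864]
tcp_rot: [-0.134, 0.695, 0.134, 0.694]
contact_force: [1.3, -0.1, -1.4]
opening: 0.319
```

Request:
servo_tool(
  deltas=[
    [[0,-0.2,0,0.03],[0,-0.4,0,0.06],[0,-0.6,0,0.073],[0,-0.8,0,0.073],[0,-1.0,0,0.073]],
  ],
)

```text
time: 37.15
eef_pos: [0.4594, -0.1972, 0.1863]
tcp_rot: [-0.172, 0.686, 0.172, 0.685]
contact_force: [0.0, 0.3, -1.3]
opening: 0.316
```

Request:
servo_tool(
  deltas=[
    [[-0.13,-0.2,0,0],[-0.13,-0.4,0,0],[-0.13,-0.6,0,0],[-0.13,-0.8,0,0],[-0.13,-1.0,0,0]],
  ],
)

```text
time: 37.65
eef_pos: [0.4468, -0.2972, 0.1868]
tcp_rot: [-0.172, 0.686, 0.172, 0.686]
contact_force: [-0.6, -0.1, -1.6]
opening: 0.319
```

Request:
servo_tool(
  deltas=[
    [[0,-0.2,0,0],[0,-0.4,0,0],[0,-0.55,0,0],[0,-0.605,0,0],[0,-0.605,-0.2,0]],
  ],
)

```text
time: 38.15
eef_pos: [0.449, -0.3592, 0.171]
tcp_rot: [-0.174, 0.685, 0.17, 0.687]
contact_force: [0.1, -1.3, -1.2]
opening: 0.315
```

```bash
python3 - <<'E'
from h import *
snap("pics/w13.png");b=read_camera("side")
t=top("pics/w13.png",.36,.66,-.46,-.20,.012,2)
cv2.imwrite("pics/x13.png",np.hstack([cv2.resize(grid(t,.66,-.20,2),(450,519)),cv2.resize(b[230:420,230:500],(350,519))[:519]]))
s=get_state();print(s["tcp_rot"],s["opening"])
E
```

```text
tcp [ 0.449  -0.3592  0.171 ] t 38.15
[-0.17009828  0.68675709  0.17401817  0.68494449] 0.3126140286867486
```

View pics/x13.png

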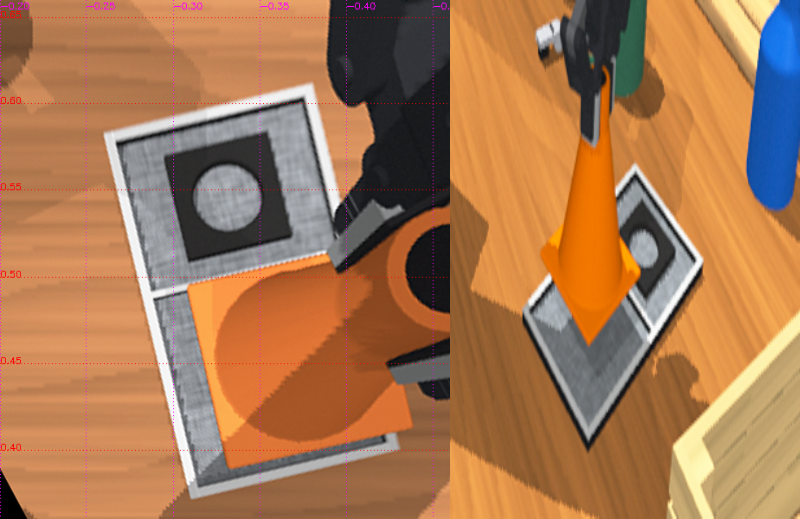

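The cone hangs upright with its foot square to the bay (300,365), and the mug and whistle are untouched. The tray fit gives the bay centre at (0.4465,−0.3566), which matches the commanded position. I lower it.

Request:
servo_tool(
  deltas=[
    [[-0.01,0,-0.15,0],[-0.01,0,-0.3,0],[-0.01,0,-0.42,0],[-0.01,0,-0.52,0],[-0.01,0,-0.54,0]],
  ],
)

```text
time: 38.75
eef_pos: [0.4459, -0.356, 0.1131]
tcp_rot: [-0.171, 0.686, 0.173, 0.685]
contact_force: [-2.4, 1.2, 6.4]
opening: 0.317
```

Request:
servo_tool(
  deltas=[
    [[0,0,-0.01,0],[0,0,-0.015,0],[0,0,-0.02,0],[0,0,-0.02,0],[0,0,-0.02,0]],
  ],
)

```text
time: 39.25
eef_pos: [0.4466, -0.3568, 0.1129]
tcp_rot: [-0.172, 0.686, 0.172, 0.686]
contact_force: [-3.1, 1.7, 5.2]
opening: 0.312
```

Request:
servo_tool(
  deltas=[
    [[0,0,0,0],[0,0,0,0],[0,0,0,0],[0,0,0,0],[0,0,0,0]],
  ],
  claw=0.3,
)

```text
time: 39.75
eef_pos: [0.4464, -0.3564, 0.1116]
tcp_rot: [-0.172, 0.686, 0.172, 0.686]
contact_force: [-0.1, 0.3, 0.2]
opening: 0.653
```

Request:
servo_tool(
  deltas=[
    [[0,0,0.1,0],[0,0,0.3,0],[0,0,0.6,0],[0,0,0.9,0],[0,0,1.0,0]],
  ],
)

```text
time: 40.25
eef_pos: [0.4478, -0.358, 0.2167]
tcp_rot: [-0.175, 0.685, 0.17, 0.687]
contact_force: [0.9, -0.4, 0.5]
opening: 0.655
```

Request:
servo_tool(
  deltas=[
    [[0.2,0.3,0.1,-0.05],[0.4,0.5,0.1,-0.1],[0.6,0.7,0.1,-0.15],[0.8,0.85,0.1,-0.2],[1.0,1.0,0.1,-0.25]],
  ],
  claw=1,
)

```text
time: 40.75
eef_pos: [0.5468, -0.2554, 0.2212]
tcp_rot: [-0.034, 0.707, 0.034, 0.706]
contact_force: [0.1, 0.3, -0.5]
opening: 0.997
```

Request:
servo_tool(
  deltas=[
    [[0.1,0.2,0,0],[0.2,0.4,0,0],[0.3,0.6,0,0],[0.4,0.8,0,0],[0.5,1.0,0,0]],
  ],
)

```text
time: 41.25
eef_pos: [0.5964, -0.1554, 0.221]
tcp_rot: [-0.035, 0.707, 0.035, 0.706]
contact_force: [0.3, -0.1, -0.5]
opening: 1.002
```

Request:
servo_tool(
  deltas=[
    [[0.05,0.2,0,0],[0.1,0.4,0,0],[0.15,0.6,0,0],[0.2,0.8,0,0],[0.28,1.0,0,0]],
  ],
)

```text
time: 41.75
eef_pos: [0.624, -0.0555, 0.221]
tcp_rot: [-0.035, 0.707, 0.035, 0.706]
contact_force: [0.3, -0.4, -0.3]
opening: 1.003
```

Request:
servo_tool(
  deltas=[
    [[0,0.2,0,0],[0,0.4,-0.1,0],[0,0.6,-0.2,0],[0,0.63,-0.4,0],[0,0.63,-0.6,0]],
  ],
)

```text
time: 42.25
eef_pos: [0.6242, 0.0076, 0.161]
tcp_rot: [-0.036, 0.706, 0.036, 0.706]
contact_force: [-1.0, -0.5, -1.0]
opening: 0.998
```

```bash
python3 - <<'E'
from h import *
snap("pics/w14.png");white("pics/w14.png",.034,1000);s=get_state();print(s["tcp_rot"])
a=read_camera("scene");b=read_camera("side")
cv2.imwrite("pics/x14.png",np.vstack([np.hstack([a[130:340,120:480],cv2.resize(b[140:400,150:440],(360,323))[:210]]),]))
cv2.imwrite("pics/x14.png",np.hstack([cv2.resize(cv2.imread("pics/w14.png"),(400,300)),cv2.resize(a[140:320,130:450],(400,300))]))
E
```

```text
tcp [0.6242 0.0076 0.161 ] t 42.25
pics/w14.png [175.5 278.   45.7] fill 0.17 [ 0.534  -0.0724  0.034 ]
pics/w14.png [278.5 206.5  37. ] fill 0.96 [0.6237 0.0066 0.034 ]
pics/w14.png [197.5 123.6  24.8] fill 0.9 [0.55  0.07  0.034]
[-0.03478907  0.70878226  0.03581582  0.70365806]
```

View pics/x14.png

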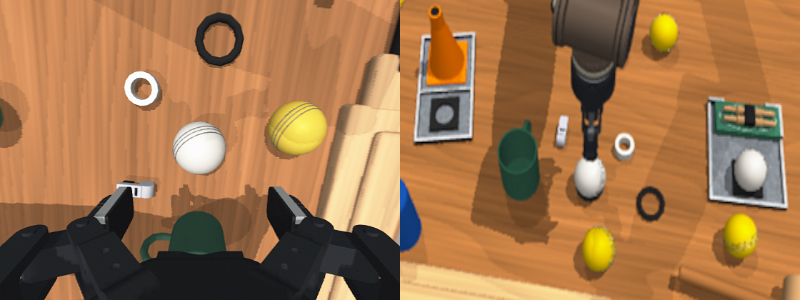

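The left half shows the second white ball at (200,148) in the 400-px view, centred between the jaws. The right half shows the cone standing in its bay, the first ball seated, and the bails and boards in place. I grip the second ball.

Request:
servo_tool(
  deltas=[
    [[0,0,-0.2,0],[0,0,-0.45,0],[0,0,-0.7,0],[0,0,-0.9,0],[0,0,-1.0,0]],
  ],
)

```text
time: 42.9
eef_pos: [0.624, 0.0063, 0.0609]
tcp_rot: [-0.035, 0.707, 0.035, 0.706]
contact_force: [-0.3, -0.3, -0.0]
opening: 0.996
```

Request:
servo_tool(
  deltas=[
    [[0,0,-0.2,0],[0,0,-0.4,0],[0,0,-0.535,0],[0,0,-0.535,0],[0,0,-0.535,0]],
  ],
)

```text
time: 43.4
eef_pos: [0.6251, 0.0064, 0.0091]
tcp_rot: [-0.035, 0.706, 0.035, 0.707]
contact_force: [-0.3, 1.7, -0.0]
opening: 0.995
```

Request:
servo_tool(
  deltas=[
    [[0,0,0,0],[0,0,0,0],[0,0,0,0],[0,0,0,0],[0,0,0,0]],
  ],
  claw=-1,
  force=30,
)

```text
time: 43.9
eef_pos: [0.6237, 0.0063, 0.0101]
tcp_rot: [-0.035, 0.707, 0.035, 0.705]
contact_force: [-6.2, -0.6, 5.1]
opening: 0.757
```

Request:
servo_tool(
  deltas=[
    [[0,0,0.1,0],[0,0,0.3,0],[0,0,0.5,0],[0,0,0.8,0],[0,0,1.0,0]],
  ],
)

```text
time: 44.4
eef_pos: [0.6257, 0.0065, 0.1116]
tcp_rot: [-0.035, 0.705, 0.035, 0.708]
contact_force: [0.5, 0.0, -1.9]
opening: 0.75
```

Request:
servo_tool(
  deltas=[
    [[0,0,0.4,0],[0,0,0.8,0],[0,0,1.0,0],[0,0,1.0,0],[0,0,1.0,0]],
  ],
)

```text
time: 44.9
eef_pos: [0.6243, 0.0066, 0.2085]
tcp_rot: [-0.035, 0.706, 0.035, 0.707]
contact_force: [-0.4, -0.1, -2.8]
opening: 0.755
```

Request:
servo_tool(
  deltas=[
    [[-0.05,-0.2,0,-0.09],[-0.1,-0.4,0,-0.18],[-0.15,-0.6,0,-0.27],[-0.2,-0.8,0,-0.36],[-0.25,-1.0,0,-0.45]],
  ],
)

```text
time: 45.4
eef_pos: [0.5977, -0.0937, 0.205]
tcp_rot: [0.214, 0.676, -0.213, 0.672]
contact_force: [-0.3, -0.6, -1.0]
opening: 0.757
```

Request:
servo_tool(
  deltas=[
    [[-0.05,-0.2,0,-0.09],[-0.1,-0.4,0,-0.18],[-0.15,-0.6,0,-0.27],[-0.2,-0.8,0,-0.36],[-0.25,-1.0,0,-0.45]],
  ],
)

```text
time: 45.9
eef_pos: [0.5728, -0.1935, 0.205]
tcp_rot: [0.433, 0.56, -0.434, 0.557]
contact_force: [0.8, 0.2, -1.2]
opening: 0.756
```

Request:
servo_tool(
  deltas=[
    [[-0.05,-0.3,0,-0.017],[-0.1,-0.6,0,-0.017],[-0.15,-0.8,0,-0.017],[-0.2,-1.0,0,-0.017],[-0.255,-1.0,0,-0.017]],
  ],
)

```text
time: 46.4
eef_pos: [0.5473, -0.2949, 0.2052]
tcp_rot: [0.44, 0.555, -0.44, 0.552]
contact_force: [-0.1, 0.8, -1.5]
opening: 0.756
```

Request:
servo_tool(
  deltas=[
    [[0,-0.2,-0.2,0],[0,-0.393,-0.4,0],[0,-0.393,-0.7,0],[0,-0.393,-1.0,0],[0,-0.393,-1.0,0]],
  ],
)

```text
time: 46.9
eef_pos: [0.5449, -0.3288, 0.1007]
tcp_rot: [0.44, 0.559, -0.439, 0.549]
contact_force: [-0.3, 0.7, -2.3]
opening: 0.753
```

```bash
python3 - <<'E'
from h import *
snap("pics/w15.png");s=get_state();print(s["tcp_rot"],s["opening"])
b=read_camera("side")
cv2.imwrite("pics/x15.png",np.hstack([cv2.resize(cv2.imread("pics/w15.png"),(440,330)),cv2.resize(b[200:420,250:490],(360,330))]))
E
```

```text
tcp [ 0.5449 -0.3288  0.1007] t 46.9
[ 0.43959946  0.55729878 -0.43917433  0.55072342] 0.7482588858725974
```

No more pictures can be viewed, so I go on with the numbers. I lower in stages and check that the pose settles.

Request:
servo_tool(
  deltas=[
    [[0,0,-0.15,0],[0,0,-0.3,0],[0,0,-0.45,0],[0,0,-0.5,0],[0,0,-0.5,0]],
  ],
)

```text
time: 47.5
eef_pos: [0.548, -0.332, 0.0565]
tcp_rot: [0.44, 0.555, -0.439, 0.553]
contact_force: [-0.2, -0.0, -1.2]
opening: 0.759
```

```bash
python3 - <<'E'
from h import *
snap("pics/w16.png")
t=top("pics/w16.png",.50,.60,-.38,-.28,.012,4)
white("pics/w16.png",.08,1000)
# re-fit tray rectangle from w14/w13 seat
for p in("w13",):
  t=top(f"pics/{p}.png",.50,.60,-.38,-.28,.012,4);g=cv2.medianBlur(cv2.cvtColor(t,cv2.COLOR_BGR2GRAY),5)
  c=cv2.HoughCircles(g,cv2.HOUGH_GRADIENT,1.5,200,param1=100,param2=20,minRadius=70,maxRadius=90);u,v,r=c[0][0];print("drill",.60-v/4000,-.28-u/4000,r/4)
E
```

```text
tcp [ 0.548  -0.332   0.0565] t 47.5
pics/w16.png [280.5 309.9  85.1] fill 0.51 [ 0.54   -0.3348  0.08  ]
pics/w16.png [279.5 220.1 124. ] fill 0.35 [ 0.579  -0.3252  0.08  ]
drill 0.54581255 -0.3308125 19.15
```

Request:
servo_tool(
  deltas=[
    [[-0.008,0,-0.15,0],[-0.008,0,-0.3,0],[-0.008,0,-0.4,0],[-0.008,0,-0.43,0],[-0.008,0,-0.445,0]],
  ],
)

```text
time: 48.05
eef_pos: [0.5477, -0.3322, 0.0133]
tcp_rot: [0.44, 0.555, -0.439, 0.553]
contact_force: [-1.0, 2.4, 2.3]
opening: 0.757
```

Request:
servo_tool(
  deltas=[
    [[0,0,-0.01,0],[0,0,-0.02,0],[0,0,-0.02,0],[0,0,-0.02,0],[0,0,-0.02,0]],
  ],
)

```text
time: 48.55
eef_pos: [0.5479, -0.3323, 0.0131]
tcp_rot: [0.44, 0.555, -0.439, 0.553]
contact_force: [-3.9, 4.1, 5.8]
opening: 0.756
```

Request:
servo_tool(
  deltas=[
    [[0,0,0,0],[0,0,0,0],[0,0,0,0],[0,0,0,0],[0,0,0,0]],
  ],
  claw=1,
)

```text
time: 49.05
eef_pos: [0.5481, -0.3329, 0.0118]
tcp_rot: [0.439, 0.554, -0.44, 0.554]
contact_force: [0.6, 0.9, -0.4]
opening: 1.003
```

Request:
servo_tool(
  deltas=[
    [[0,0,0.2,0],[0,0,0.4,0],[0,0,0.7,0],[0,0,1.0,0],[0,0,1.0,0]],
  ],
)

```text
time: 49.55
eef_pos: [0.5509, -0.3351, 0.1176]
tcp_rot: [0.439, 0.55, -0.44, 0.558]
contact_force: [0.5, -0.4, 0.9]
opening: 1.0
```

Request:
servo_tool(
  deltas=[
    [[0,0,0.4,0],[0,0.2,0.8,0],[0,0.5,1.0,0],[0,0.8,1.0,0],[0,1.0,1.0,0]],
  ],
)

```text
time: 50.05
eef_pos: [0.5481, -0.2312, 0.2119]
tcp_rot: [0.439, 0.554, -0.439, 0.554]
contact_force: [-0.7, -0.3, -0.6]
opening: 0.999
```

Request:
servo_tool(
  deltas=[
    [[0,0.3,0,0.09],[0,0.6,0,0.18],[0,0.9,0,0.27],[0,1.0,0,0.36],[0,1.0,0,0.45]],
  ],
)

```text
time: 50.55
eef_pos: [0.5473, -0.1307, 0.2099]
tcp_rot: [0.218, 0.674, -0.218, 0.672]
contact_force: [1.8, -0.3, 0.0]
opening: 1.001
```

```bash
python3 - <<'E'
from h import *
a=read_camera("scene");b=read_camera("side");cv2.imwrite("pics/sf.png",a);cv2.imwrite("pics/df.png",b)
for cam in("scene","side"):
  for n in "laid_board bails cone ball_a mug".split():
    for r in recognise(cam,n)[:8]: print(cam,n,round(r["p"],2),np.round(r["at"],3),proj(cam,r["at"]).round())
print("expected px")
for n,X in dict(ballM=(.5583,.3343,.038),ballD=(.548,-.332,.038),cone_top=(.4465,-.3565,.144)).items(): print(n,proj("scene",X).round(1),proj("side",X).round(1))
for im,nm in((a,"scene"),(b,"side")):
  m=cv2.inRange(cv2.cvtColor(im,cv2.COLOR_BGR2HSV),(0,0,150),(180,35,255));m=cv2.morphologyEx(m,cv2.MORPH_OPEN,np.ones((7,7)))
  n,_,s,c=cv2.connectedComponentsWithStats(m);print(nm,[(c[i].round(1).tolist(),s[i,2:].tolist()) for i in range(1,n) if 150<s[i,4]<900])
  m=cv2.inRange(cv2.cvtColor(im,cv2.COLOR_BGR2HSV),(4,200,90),(14,255,255))
  n,_,s,c=cv2.connectedComponentsWithStats(m);print("orange",[(c[i].round(1).tolist(),s[i].tolist()) for i in range(1,n) if s[i,4]>250])
print(get_state()["time"])
E
```

```text
scene bails 0.94 [0.46  0.336 0.031] [411. 211.]
scene cone 0.8 [ 0.464 -0.344  0.042] [168. 176.]
scene ball_a 0.93 [ 0.565 -0.325  0.059] [163. 203.]
scene ball_a 0.86 [0.751 0.043 0.055] [289. 290.]
scene ball_a 0.77 [0.682 0.309 0.054] [401. 281.]
scene ball_a 0.73 [0.573 0.335 0.058] [413. 242.]
scene ball_a 0.69 [0.359 0.025 0.054] [303. 162.]
scene ball_a 0.69 [0.329 0.132 0.05 ] [341. 160.]
scene mug 0.69 [ 0.626 -0.137  0.048] [227. 235.]
side laid_board 0.56 [0.446 0.259 0.011] [219. 190.]
side bails 0.54 [0.449 0.323 0.029] [212. 174.]
side cone 0.77 [ 0.43  -0.375  0.043] [335. 343.]
side ball_a 0.9 [0.315 0.115 0.043] [184. 216.]
side ball_a 0.86 [ 0.33  -0.002  0.045] [206. 239.]
side ball_a 0.84 [0.552 0.312 0.047] [248. 162.]
side ball_a 0.79 [0.666 0.292 0.045] [287. 158.]
side ball_a 0.64 [0.723 0.021 0.042] [355. 196.]
side mug 0.58 [ 0.617 -0.154  0.057] [359. 237.]
expected px
ballM [410.5 241.1] [247.  161.7]
ballD [163.3 202. ] [380.  306.6]
cone_top [157.5 147.1] [341.4 284.5]
scene [([159.6, 197.5], [17, 14, 203]), ([414.3, 238.2], [31, 25, 502])]
orange [([166.1, 172.0], [152, 147, 31, 43, 856])]
side [([152.3, 70.4], [16, 68, 550]), ([120.4, 73.0], [18, 68, 560]), ([182.6, 69.2], [13, 62, 506]), ([84.5, 64.7], [16, 47, 390]), ([239.0, 70.7], [11, 53, 442]), ([211.6, 71.8], [12, 47, 398]), ([247.5, 160.3], [21, 17, 298]), ([233.3, 177.7], [22, 22, 270]), ([282.4, 215.8], [15, 14, 181]), ([196.2, 291.6], [22, 14, 240])]
orange [([341.2, 334.3], [313, 288, 61, 92, 2104])]
51.15
```

The scene camera's fit matches for both balls and the cone. The side camera did not report the fielding ball, so I check that with the wrist camera and a side-mask test.

```bash
python3 - <<'E'
from h import *
b=cv2.imread("pics/df.png");h=cv2.cvtColor(b,cv2.COLOR_BGR2HSV)
print(h[306,365:400:4].tolist());print(h[292:324:4,380].tolist())
m=cv2.inRange(h,(0,0,105),(180,60,255))[280:335,345:415];n,_,s,c=cv2.connectedComponentsWithStats(m);print([((c[i]+[345,280]).round(1).tolist(),s[i].tolist()) for i in range(1,n) if s[i,4]>100])
snap("pics/w17.png")
for n in("ball_a","cone","mug"): print(n,[(round(r["p"],2),np.round(r["at"],3)) for r in recognise("wrist",n)])
E
```

```text
[[22, 22, 175], [24, 10, 246], [21, 7, 250], [24, 5, 252], [24, 5, 252], [26, 7, 249], [21, 10, 244], [18, 13, 233], [22, 23, 196]]
[[21, 23, 179], [19, 21, 204], [30, 1, 254], [23, 4, 253], [24, 5, 251], [21, 10, 243], [21, 15, 226], [23, 20, 204]]
[([379.1, 307.9], [5, 10, 65, 38, 1320]), ([404.5, 329.1], [45, 37, 25, 18, 176])]
tcp [ 0.5481 -0.133   0.2118] t 51.15
ball_a [(0.81, array([0.354, 0.014, 0.052])), (0.19, array([ 0.509, -0.299,  0.002]))]
cone [(0.79, array([ 0.472, -0.321,  0.01 ])), (0.38, array([ 0.541, -0.314,  0.058]))]
mug [(0.64, array([ 0.642, -0.148,  0.042]))]
```

The side pixels show the white ball centred at about (380,307), against an expected (380,306.6), so it is seated. The mug's pixel is unchanged at (227,235). I hand in.

```bash
python3 -c "
from plant import *
print(sign_off())"
```

```text
the job is handed in; nothing more can be done
None
```

Both kits are made up in the order asked, and the job was handed in at about 51 s of the 125 s allowed.

**Match kit**
- **Board:** it lies flush in the fenced corner on top of the laid one. I felt contact on both fences and saw no gap afterwards. Its yaw is 93.6°, matching the tray.
- **Bails:** they lie lengthways on the stack. The clip is about 2 mm from the board's centre and the yaw agrees within about 1°.
- **Ball:** a white ball is in the round seat, and both fixed cameras found it at the expected place.

**Fielding kit**
- **Cone:** it stands upright and square in its bay. Its top is at the expected pixel in the scene camera and 3–4 px off in the side camera.
- **Ball:** the other white ball is in the seat. The scene camera found it within 1 px, and the white pixels in the side picture sit at the expected (380,307).
- **Mug:** it was not touched, and it shows at the same pixel as before.

**Checks that failed or disagreed:**
- The network missed the fielding ball in the side view, and the wrist camera gave only weak or wrong reports of it. I confirmed that ball from the side-camera pixels instead.
- The picture limit ran out before the last ball was placed, so that placing was checked by numbers only.
- My last measurements of the board and clip positions read about 1 mm off the earlier ones, which is within measurement error.

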